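# Charge the polishing bowl with medallions

## Robot

A 6-joint arm with a two-finger parallel gripper is mounted at the origin on the work surface. World frame = base frame: x ahead of the robot, y to its left, z up, the work surface at z = 0. Lengths are in m, angles in rad, forces in N, time in s.
With the tool pointing down it reaches from about 0.425 to 0.95 m from the base axis. Payload 14.7 kg.
Tool frame: the origin (TCP) lies at the centre of the arm's flange, where the gripper is bolted on; the fingertips stand 173 mm ahead of it and the grasp point (between the pads) lies 155 mm ahead of it; z points along the fingers, y is the direction in which the jaws open and shut (so a half turn about z gives the same grasp; the last joint's range is limited). The gripper opens to 85 mm and grips with 20 to 120 N. Pads are 22 mm wide; open, the fingers measure 114 mm over their backs; the gripper's body (76 mm by 85 mm) begins 54 mm behind the grasp point. The pads swing forward as they close: fully open they stand 13 mm farther back than shut.
Start: joints at [-1.197, 0.48, 1.596, -0, 1.065, -0.047], TCP at [0.266, -0.593, 0.405] pointing down, gripper open.
Joint ranges: [-2.75, 2.75], [-0.82, 2.05], [0.23, 2.67], [-1.56, 4.7], [0.09, 2.69], [-2.92, 2.92]. Speed limits (rad/s): [1.89, 1.89, 2.39, 3.01, 3.01, 3.01].

## Interface

Orientations are given as a unit quaternion [w, x, y, z].
In Python, from plant import bot gives the robot as it stands.
- The arm moves only by the tool move_arm, never from a script. Its arguments are lists of equal length, an entry for each row: "gripper": the opening in per cent of the stroke, from 0 (shut) to 100 (fully open); "translation": the shift along the tool's x, y, z in m, a list of three; "angular": the turn, a rotation vector about the tool's x, y, z in degrees, a list of three. A call has 1 to 8 rows; each row is the pose to reach, as a shift and turn from the pose measured when the call began, along the tool's axes at that moment; what a row does not reach only later rows make up. A row lasts 1/12 s, in which the tool goes at most 41.7 mm and 7.16 degrees, less where a joint would pass 70% of its speed; a pose out of reach is approached as far as the arm can. A call with a gripper value outside its range is refused whole. The fingers move at their own pace and stop on an object; "grip_force" is the grip in N (left out, the last holds). Time passes only in rows, so rows that repeat a pose let the fingers close. It gives the time, the measured TCP pose, the force and the opening at its end, in the units of the state.
- bot.observe(): the state, without advancing time (a new reading comes with each control period).
- bot.get_image(name): name is "scene" or "top" or "wrist"; returns a dict with "img" (384x512x3 uint8, red, green, blue), "range_z" (384x512 float32, m along the optical axis (not along the pixel's ray), 0 where there is no reading), "camera_matrix" (3x3 intrinsics, pixels), "view" (4x4, takes a point from world to camera coordinates). Camera axes: x right, y up, looking along -z (the intrinsics and any distortion apply to the point x, -y, -z); pixel columns grow to the right and rows downward; lengths in m; the calibration is good to about 2 mm. A picture is of the moment at which its call begins.
- bot.job_done(): hands the job in, once; it reports no verdict.
Trained networks look in a picture, given as the dict that the camera call returned (one of the last four; its "shot" number tells which), for a name from the list of things; names that differ only in an ending like _2 or _b are one class to them, and where a whole thing is asked for, a point or a joint stands for the part that bears it (a point fixed in the world has none). Each returns a list of dicts, best first, with "conf" (0 to 1); they miss things now and then, are a little off and sometimes report something else, mostly with a low value. They report only what shows in the picture. A call takes as long as a camera call. They do not tell look-alikes from the thing itself.
- bot.spot_in(label, picture): "at" ([row, column] as shares, 0 to 1, of the picture: columns of its width, rows of its height, amid what is visible of it).
- bot.cut_out(label, picture): "region" (384x512 bool, what is visible of it) and "at" ([row, column] as shares, 0 to 1, of the picture: columns of its width, rows of its height, amid what is visible of it).
- bot.pinpoint(label, picture): "at" ([row, column] as shares, 0 to 1, of the picture: columns of its width, rows of its height: a listed point, or the origin of a listed thing).
The state is a dict: "clock": time; "q": joint angles; "dq": joint speeds; "joint_efforts": joint torques, N m; "position": TCP position; "orientation": TCP orientation; "wrist_force": force on the tool from outside, world axes, zero at the start; "torque": the same for the moment, N m; "gripper_width": finger opening in m.
Only numpy, scipy, OpenCV 4.12 (cv2) and the standard library are available. Lean on these libraries where they do the work, as an engineer would, in place of code of your own. Each camera call takes 0.05 s, during which the arm holds its last target.

## Task

Switch the polishing machine off by turning its red dial fully anticlockwise; only then use the scoop to transfer at least four of the five bronze medallions from the red basket into the machine's yellow bowl, without the fingers ever touching a medallion and without spilling any. Finally set the scoop back down flat on its cardboard sheet; leave the other things on the table where they are.

Things in the scene. Friction and masses are not known exactly. Their poses are not given: they have to be found in the camera images.
- dial (a joint): Turning angle of the machine's red dial: 0 = fully anticlockwise (off, end stop), growing as it is turned clockwise seen from above, up to 2.4 rad. Friction about 0.03 N m
- dial_grip (a point): Point on the dial's vertical axis at the height to grip its bar. The red dial (52 mm dia) has an upright bar grip running along this point's x axis (turning with it); it sits on top of the grey control box (90 x 100 mm, top 55 mm above the table)
- bowl_mouth (a point): Centre of the mouth of the polishing machine's yellow bowl, 120 mm above the table: inner diameter 190 mm at the rim, 200 mm outside, 74 mm deep, a slim steel centre cone rises in it to 100 mm above the table
- tumbler: Small vibratory polishing machine, fixed on the table (its place varies). Origin on the table under the machine; the bowl's axis is at its x = +65 mm, the dial's axis at x = -110 mm (control box 90 x 100 mm around it)
- basket: Red open basket fixed to the table, outside 290 mm (x) by 118 mm (y), 50 mm high, walls and floor 5 mm thick; origin at the centre of its underside. The medallions lie in its +x half, the -x half is empty
- scoop: Aluminium scoop, loose, 0.16 kg. Origin: centre of pan underside, x to the open lip, z up. Flat pan x -55 to +55 mm, 94 mm wide, floor 2.5 mm; side walls (x -55 to +45) and back wall 35 mm high. Blue handle bar above it along x, from -95 to +5 mm, 22 mm wide (y), 24 mm high, centre 86 mm above the underside; neck at x = -52 mm
- scoop_grip (a point): Good gripping point on the scoop's handle bar: 35 mm behind the scoop's origin (x = -35 mm), 86 mm above its underside; axes as the scoop's
- sheet: Brown cardboard sheet lying fixed on the table, 220 mm (x) by 180 mm (y), 3 mm thick, the scoop's resting place; origin at the centre of its underside
- medal0: Bronze medallion blank, domed on both faces like a lens, 38 mm across, 18 mm thick, about 50 g; origin at the centre of its lower face, z its axis
- medal1: Bronze medallion blank, domed on both faces like a lens, 38 mm across, 18 mm thick, about 50 g; origin at the centre of its lower face, z its axis
- medal2: Bronze medallion blank, domed on both faces like a lens, 38 mm across, 18 mm thick, about 50 g; origin at the centre of its lower face, z its axis
- medal3: Bronze medallion blank, domed on both faces like a lens, 38 mm across, 18 mm thick, about 50 g; origin at the centre of its lower face, z its axis
- medal4: Bronze medallion blank, domed on both faces like a lens, 38 mm across, 18 mm thick, about 50 g; origin at the centre of its lower face, z its axis
- polish_bottle: Green plastic polish bottle, 52 mm dia, 150 mm high, standing beyond the basket's +x end; bystander, loose; origin at the centre of its underside
- wax_jar: Amber jar with brass lid, 60 mm dia, 75 mm high, standing beside the basket; bystander, loose; origin at the centre of its underside
- tin: Green tin, 68 mm dia, 85 mm high, beyond the cardboard sheet; bystander, loose; origin at the centre of its underside
- spray: White bottle with red cap, 48 mm dia, 140 mm high, standing beside the machine's control box; bystander, loose; origin at the centre of its underside
- glue_jar: White jar with blue lid, 72 mm dia, 70 mm high, beyond the cardboard sheet; bystander, loose; origin at the centre of its underside
Things that resemble listed ones, but are neither listed nor needed, are in the scene too. What is shaped like the medal1 but black, green or turquoise is not meant.

How it is judged:
On the way, in this order (a step that is already met when the one before it is completed fails the run):
1. the dial is fully anticlockwise (below 0.1 rad) (value of joint dial below 0.1 rad), for 0.2 s.
2. at least four medallions are in the yellow bowl (((horizontal distance between medal0 and bowl_mouth below 0.095 m and height (world z) of medal0 below 0.12 m) or (horizontal distance between medal1 and bowl_mouth below 0.095 m and height (world z) of medal1 below 0.12 m)) and ((horizontal distance between medal0 and bowl_mouth below 0.095 m and height (world z) of medal0 below 0.12 m) or (horizontal distance between medal2 and bowl_mouth below 0.095 m and height (world z) of medal2 below 0.12 m)) and ((horizontal distance between medal0 and bowl_mouth below 0.095 m and height (world z) of medal0 below 0.12 m) or (horizontal distance between medal3 and bowl_mouth below 0.095 m and height (world z) of medal3 below 0.12 m)) and ((horizontal distance between medal0 and bowl_mouth below 0.095 m and height (world z) of medal0 below 0.12 m) or (horizontal distance between medal4 and bowl_mouth below 0.095 m and height (world z) of medal4 below 0.12 m)) and ((horizontal distance between medal1 and bowl_mouth below 0.095 m and height (world z) of medal1 below 0.12 m) or (horizontal distance between medal2 and bowl_mouth below 0.095 m and height (world z) of medal2 below 0.12 m)) and ((horizontal distance between medal1 and bowl_mouth below 0.095 m and height (world z) of medal1 below 0.12 m) or (horizontal distance between medal3 and bowl_mouth below 0.095 m and height (world z) of medal3 below 0.12 m)) and ((horizontal distance between medal1 and bowl_mouth below 0.095 m and height (world z) of medal1 below 0.12 m) or (horizontal distance between medal4 and bowl_mouth below 0.095 m and height (world z) of medal4 below 0.12 m)) and ((horizontal distance between medal2 and bowl_mouth below 0.095 m and height (world z) of medal2 below 0.12 m) or (horizontal distance between medal3 and bowl_mouth below 0.095 m and height (world z) of medal3 below 0.12 m)) and ((horizontal distance between medal2 and bowl_mouth below 0.095 m and height (world z) of medal2 below 0.12 m) or (horizontal distance between medal4 and bowl_mouth below 0.095 m and height (world z) of medal4 below 0.12 m)) and ((horizontal distance between medal3 and bowl_mouth below 0.095 m and height (world z) of medal3 below 0.12 m) or (horizontal distance between medal4 and bowl_mouth below 0.095 m and height (world z) of medal4 below 0.12 m))), for 0.2 s.
At the end, for the whole second after the job is handed in: Dial within 0.1 rad of its anticlockwise stop; at least four medallions inside the yellow bowl below its rim, the others still in the basket; scoop upright (0.15 rad) and at rest on the cardboard sheet, its origin within 85 mm (x) and 70 mm (y) of the sheet centre (all of step 2 and value of joint dial below 0.1 rad and x of scoop in the frame of sheet between -0.085 and 0.085 m and y of scoop in the frame of sheet between -0.07 and 0.07 m and height (world z) of scoop below 0.012 m and angle between scoop's own z axis and vertical below 0.15 rad and linear speed of scoop below 0.03 m/s and ((horizontal distance between medal0 and bowl_mouth below 0.095 m and height (world z) of medal0 below 0.12 m) or (x of medal0 in the frame of basket between -0.145 and 0.145 m and y of medal0 in the frame of basket between -0.059 and 0.059 m and height (world z) of medal0 below 0.055 m)) and ((horizontal distance between medal1 and bowl_mouth below 0.095 m and height (world z) of medal1 below 0.12 m) or (x of medal1 in the frame of basket between -0.145 and 0.145 m and y of medal1 in the frame of basket between -0.059 and 0.059 m and height (world z) of medal1 below 0.055 m)) and ((horizontal distance between medal2 and bowl_mouth below 0.095 m and height (world z) of medal2 below 0.12 m) or (x of medal2 in the frame of basket between -0.145 and 0.145 m and y of medal2 in the frame of basket between -0.059 and 0.059 m and height (world z) of medal2 below 0.055 m)) and ((horizontal distance between medal3 and bowl_mouth below 0.095 m and height (world z) of medal3 below 0.12 m) or (x of medal3 in the frame of basket between -0.145 and 0.145 m and y of medal3 in the frame of basket between -0.059 and 0.059 m and height (world z) of medal3 below 0.055 m)) and ((horizontal distance between medal4 and bowl_mouth below 0.095 m and height (world z) of medal4 below 0.12 m) or (x of medal4 in the frame of basket between -0.145 and 0.145 m and y of medal4 in the frame of basket between -0.059 and 0.059 m and height (world z) of medal4 below 0.055 m))); the robot touches nothing.
It fails at once if a medallion is in the bowl while the dial is not off (above 0.15 rad) (value of joint dial above 0.15 rad and ((horizontal distance between medal0 and bowl_mouth below 0.095 m and height (world z) of medal0 below 0.12 m) or (horizontal distance between medal1 and bowl_mouth below 0.095 m and height (world z) of medal1 below 0.12 m) or (horizontal distance between medal2 and bowl_mouth below 0.095 m and height (world z) of medal2 below 0.12 m) or (horizontal distance between medal3 and bowl_mouth below 0.095 m and height (world z) of medal3 below 0.12 m) or (horizontal distance between medal4 and bowl_mouth below 0.095 m and height (world z) of medal4 below 0.12 m))).
It fails at once if the fingers touch a medallion (over 0.5 N) (contact force between the fingers and medal0 above 0.5 N or contact force between the fingers and medal1 above 0.5 N or contact force between the fingers and medal2 above 0.5 N or contact force between the fingers and medal3 above 0.5 N or contact force between the fingers and medal4 above 0.5 N).
It fails at once if a bystander is moved more than 40 mm or tipped over (distance of any of polish_bottle, wax_jar, tin, spray, glue_jar from where it was at the start of the episode above 0.04 m or angle between any of polish_bottle, wax_jar, tin, spray, glue_jar's own z axis and vertical above 0.5 rad).
It also fails if it takes over 72 s, if anything falls off the work surface, if the arm or the gripper's body presses on something with over 40 N, if the wrist force passes 120 N, or if a joint passes its speed limit or range.

## Working session

There is one attempt and no reset: what is moved stays moved. The work goes in short steps, Python scripts to look and compute and a tool call to move; the robot and the scene stay as the last step left them, time stands still between calls to the robot, and variables do not carry over. Pictures are saved under pics/ and viewed, and the job is handed in when it is done.

Besides the shell and the picture viewer there is one more tool, called after "Request:" as name(argument=value, ...), one argument or row to a line, values as JSON. move_arm: Moves the arm, as the interface text tells. Its arguments: {"type":"object","properties":{"gripper":{"type":"array","items":{"type":"number"}},"translation":{"type":"array","items":{"type":"array","items":{"type":"number"}}},"angular":{"type":"array","items":{"type":"array","items":{"type":"number"}}},"grip_force":{"type":"number"}},"required":["gripper","translation","angular"]}

```bash
ls; mkdir -p pics
cat > h.py <<'E'
import numpy as np, cv2
from plant import bot
def shot(name,fn=None):
    p=bot.get_image(name)
    if fn: cv2.imwrite('pics/'+fn,cv2.cvtColor(p['img'],cv2.COLOR_RGB2BGR))
    return p
def px2w(p,r,c,d=None):
    K=p['camera_matrix'];V=p['view']
    if d is None: d=p['range_z'][int(round(r)),int(round(c))]
    x=(c-K[0,2])/K[0,0]*d; y=(r-K[1,2])/K[1,1]*d
    return (np.linalg.inv(V)@np.array([x,-y,-d,1]))[:3]
def ray_z(p,r,c,z):
    V=np.linalg.inv(p['view']);o=V[:3,3];q=px2w(p,r,c,1.0);d=q-o
    return o+d*(z-o[2])/d[2]
def proj(p,X):
    K=p['camera_matrix'];q=p['view']@np.append(X,1);
    return np.array([K[1,1]*(-q[1])/(-q[2])+K[1,2],K[0,0]*q[0]/(-q[2])+K[0,2]])
def cloud(p):
    K=p['camera_matrix'];d=p['range_z'];r,c=np.mgrid[:384,:512]
    P=np.stack([(c-K[0,2])/K[0,0]*d,-(r-K[1,2])/K[1,1]*d,-d,np.ones_like(d)],-1)
    return (P@np.linalg.inv(p['view']).T)[...,:3]
def R(q):
    from scipy.spatial.transform import Rotation as Ro
    return Ro.from_quat([q[1],q[2],q[3],q[0]]).as_matrix()
E
python3 - <<'E'
from h import *
o=bot.observe();print(o)
for n in('scene','top'):
    p=shot(n,n+'1.png');print(n,p['camera_matrix'],np.linalg.inv(p['view']).round(3),p.keys(),p['shot'])
E
```

```text
pics
{'clock': 0.0, 'q': array([-1.19659854e+00,  4.80871902e-01,  1.59686517e+00,  1.17099737e-05,
        1.06507743e+00, -4.66094404e-02]), 'dq': array([-7.11667043e-04, -1.39870107e-04, -2.37973256e-05,  9.66540817e-04,
        6.80817630e-04, -5.96433076e-05]), 'joint_efforts': array([ 1.62861023e-03, -9.50633311e+01, -4.30164671e+01,  4.17228466e-05,
        1.23550720e-02,  3.02757201e-05]), 'position': array([ 0.2654685 , -0.59310797,  0.4040495 ]), 'orientation': array([-6.03581709e-04,  9.77947108e-01,  2.08851814e-01, -9.45670513e-05]), 'wrist_force': array([ 0.54455803, -0.10348646,  0.32261816]), 'torque': array([-0.01215055, -0.00347389,  0.03177178]), 'gripper_width': 0.08517357740298465}
scene [[398.48865711   0.         251.29059805]
 [  0.         398.48865711 185.97693741]
 [  0.           0.           1.        ]] [[ 0.627 -0.606  0.49   1.085]
 [ 0.779  0.473 -0.411 -0.481]
 [ 0.017  0.639  0.769  0.929]
 [ 0.     0.     0.     1.   ]] dict_keys(['img', 'range_z', 'camera_matrix', 'view', 'shot']) 1
top [[376.84300866   0.         249.64014277]
 [  0.         376.84300866 194.14893765]
 [  0.           0.           1.        ]] [[-0.021  0.983 -0.183  0.372]
 [-1.    -0.022 -0.006 -0.051]
 [-0.01   0.182  0.983  1.11 ]
 [ 0.     0.     0.     1.   ]] dict_keys(['img', 'range_z', 'camera_matrix', 'view', 'shot']) 2
```

View pics/scene1.png

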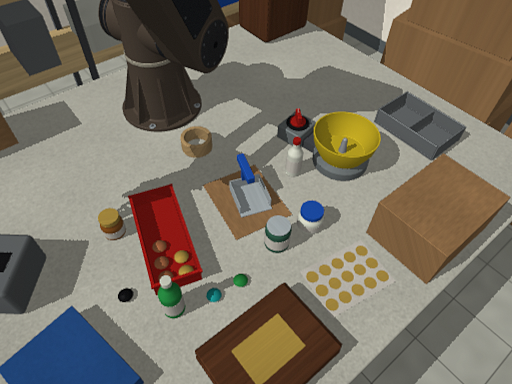

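View pics/top1.png

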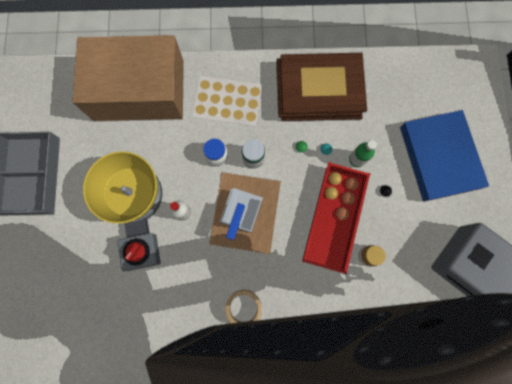

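Scene: the basket with 5 medallions (top view, 325–355 × 175–215), scoop on its sheet (245,210), machine with dial (134,252) and bowl (121,188), black/green/turquoise look-alikes outside the basket. Now I measure.

Run:
```python
from h import *
for n in('scene','top'):
    p=shot(n)
    print(n)
    for l in ['dial_grip','bowl_mouth','tumbler','basket','scoop','scoop_grip','sheet','medal0','polish_bottle','wax_jar','tin','spray','glue_jar']:
        zs={'dial_grip':.09,'bowl_mouth':.12,'scoop':.003,'scoop_grip':.089,'medal0':.006}
        for d in bot.pinpoint(l,p)[:6]:
            r,c=d['at'][0]*384,d['at'][1]*512
            print(l,round(d['conf'],2),round(r),round(c),ray_z(p,r,c,zs.get(l,0)).round(3), px2w(p,min(r,383),min(c,511)).round(3))
p=shot('top')
np.save('top_cloud.npy',cloud(p))
im=cv2.cvtColor(p['img'],cv2.COLOR_RGB2BGR)
a=cv2.resize(im[220:280,100:200],None,fx=4,fy=4,interpolation=cv2.INTER_CUBIC)
b=cv2.resize(im[150:280,300:400],None,fx=4,fy=4,interpolation=cv2.INTER_CUBIC)
c=cv2.resize(im[170:260,200:300],None,fx=4,fy=4,interpolation=cv2.INTER_CUBIC)
cv2.imwrite('pics/b.png',b);cv2.imwrite('pics/ac.png',np.vstack([a,c]))
```

```text
scene
dial_grip 0.74 111 297 [0.396 0.284 0.09 ] [0.407 0.272 0.104]
dial_grip 0.55 171 246 [ 0.498 -0.011  0.09 ] [ 0.505 -0.017  0.1  ]
bowl_mouth 0.74 134 346 [0.587 0.302 0.12 ] [0.545 0.369 0.051]
tumbler 0.83 151 322 [0.521 0.291 0.   ] [0.581 0.209 0.098]
tumbler 0.52 230 116 [ 0.385 -0.376  0.   ] [ 0.419 -0.381  0.044]
basket 0.74 240 166 [ 0.5   -0.286  0.   ] [ 0.503 -0.287  0.005]
basket 0.69 152 319 [ 0.516  0.282 -0.   ] [0.559 0.224 0.071]
basket 0.51 274 190 [ 0.625 -0.29   0.   ] [ 0.65  -0.3    0.051]
scoop 0.92 200 248 [ 0.531 -0.027  0.003] [ 0.534 -0.03   0.008]
scoop 0.32 276 165 [ 0.592 -0.344  0.003] [ 0.672 -0.366  0.153]
scoop_grip 0.95 170 248 [ 0.5   -0.003  0.089] [ 0.509 -0.011  0.103]
sheet 0.67 200 245 [ 0.523 -0.033  0.   ] [ 0.528 -0.037  0.008]
medal0 0.74 295 212 [ 0.709 -0.281  0.006] [ 0.714 -0.283  0.019]
medal0 0.58 283 239 [ 0.724 -0.21   0.006] [ 0.729 -0.214  0.018]
medal0 0.57 265 163 [ 0.563 -0.331  0.006] [ 0.57  -0.333  0.017]
medal0 0.55 248 163 [ 0.519 -0.307  0.006] [ 0.525 -0.309  0.016]
medal0 0.48 256 183 [ 0.573 -0.278  0.006] [ 0
[... 1475 characters left out ...]
53 146 299 [ 0.723 -0.199  0.006] [ 0.718 -0.197  0.021]
medal0 0.45 183 349 [ 0.604 -0.341  0.006] [ 0.6   -0.337  0.022]
medal0 0.43 198 347 [ 0.559 -0.333  0.006] [ 0.556 -0.329  0.021]
polish_bottle 0.91 156 358 [ 0.689 -0.377  0.   ] [ 0.664 -0.351  0.089]
wax_jar 0.73 257 363 [ 0.387 -0.369  0.   ] [ 0.386 -0.355  0.049]
wax_jar 0.46 185 119 [0.616 0.35  0.   ] [0.606 0.333 0.048]
wax_jar 0.18 183 352 [ 0.606 -0.351  0.   ] [ 0.6   -0.344  0.027]
tin 0.89 160 252 [ 0.685 -0.054  0.   ] [ 0.661 -0.053  0.085]
tin 0.41 158 216 [ 0.694  0.056 -0.   ] [0.673 0.049 0.071]
spray 0.57 217 184 [0.513 0.151 0.   ] [0.506 0.141 0.059]
glue_jar 0.87 157 212 [0.698 0.067 0.   ] [0.677 0.06  0.07 ]
```

View pics/b.png

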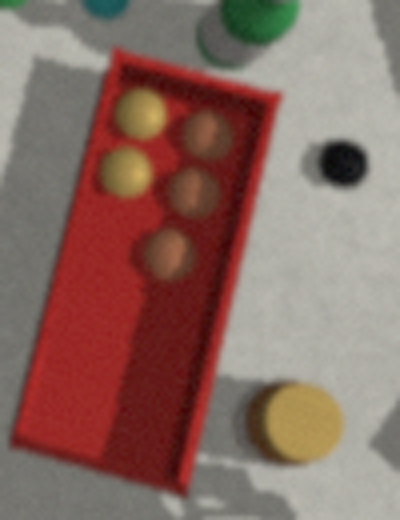

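View pics/ac.png

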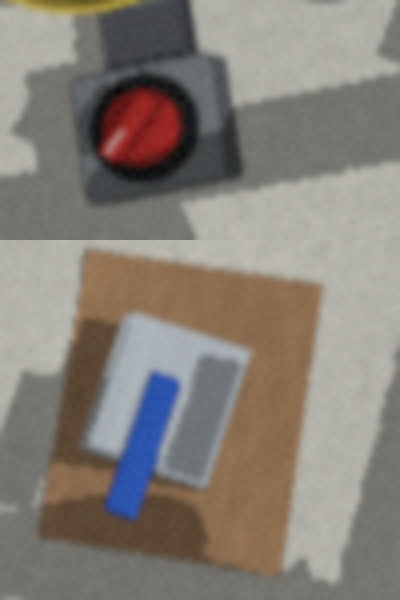

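Run:
```python
from h import *
p=shot('top');C=cloud(p);im=p['img'].astype(int)
hsv=cv2.cvtColor(p['img'],cv2.COLOR_RGB2HSV)
z=C[...,2]
def pts(m): return C[m]
def rect(m,name):
    P=pts(m)[:,:2].astype(np.float32); print(name,len(P),cv2.minAreaRect(P))
rc=np.mgrid[:384,:512]
# dial bar
m=(z>.075)&(np.abs(rc[0]-250)<25)&(np.abs(rc[1]-135)<25)
print('dial z',np.percentile(z[m],[5,50,95,100]),m.sum()); rect(m,'dialbar'); print(C[m].mean(0))
m=(z>.085)&(np.abs(rc[0]-250)<25)&(np.abs(rc[1]-135)<25);rect(m,'dialbar.085')
# box top
m=(np.abs(z-.055)<.006)&(np.abs(rc[0]-250)<25)&(np.abs(rc[1]-138)<28);rect(m,'box');
# handle
blue=(hsv[...,0]>100)&(hsv[...,0]<125)&(hsv[...,1]>120)&(z>.085)&(np.abs(rc[0]-215)<40)&(np.abs(rc[1]-238)<30)
rect(blue,'handle');print(C[blue].mean(0),np.median(z[blue]))
# basket rim
red=((hsv[...,0]<8)|(hsv[...,0]>172))&(hsv[...,1]>130)&(np.abs(rc[1]-335)<45)&(np.abs(rc[0]-218)<65)&(z<.06)
rect(red&(z>.042),'basket rim')
# sheet
br=(hsv[...,0]>5)&(hsv[...,0]<20)&(hsv[...,1]>70)&(np.abs(rc[1]-245)<45)&(np.abs(rc[0]-215)<50)&(z<.01)
rect(br,'sheet')
# bowl rim
ye=(hsv[...,0]>20)&(hsv[...,0]<32)&(hsv[...,1]>150)&(np.abs(rc[1]-121)<50)&(np.abs(rc[0]-188)<50)&(z>.113)
P=C[ye];print('bowl',len(P),cv2.minEnclosingCircle(P[:,:2].astype(np.float32)),z[ye].max())
```

```text
dial z [0.07786102 0.09793633 1.10953098 1.10953098] 155
dialbar 155 ((0.4042763113975525, 0.11811550706624985), (0.34154289960861206, 0.04612430930137634), 87.02497100830078)
[0.4091832  0.2484431  0.16652562]
dialbar.085 132 ((0.4039763808250427, 0.11813109368085861), (0.34154289960861206, 0.04552368074655533), 87.02497100830078)
box 683 ((0.4123486876487732, 0.27315753698349), (0.08971179276704788, 0.10128390789031982), 10.198175430297852)
handle 277 ((0.44924384355545044, -0.010173019021749496), (0.16469040513038635, 0.05701185762882233), 9.014326095581055)
[ 0.48541955 -0.00444757  0.10493523] 0.10140404518864332
basket rim 823 ((0.5007621049880981, -0.28891050815582275), (0.12402618676424026, 0.29347437620162964), 72.87247467041016)
sheet 2883 ((0.5247721672058105, -0.02922709286212921), (0.17790433764457703, 0.2189488261938095), 79.91433715820312)
bowl 362 ((0.5027999877929688, 0.1685328483581543), 0.25564655661582947) 1.1095309753959566
```

Run:
```python
from h import *
p=shot('top');C=cloud(p)
hsv=cv2.cvtColor(p['img'],cv2.COLOR_RGB2HSV)
z=C[...,2];ok=(p['range_z']>0)
rc=np.mgrid[:384,:512]
def rect(m,name):
    m=m&ok
    P=C[m][:,:2].astype(np.float32); (c,s,a)=cv2.minAreaRect(P); print(name,len(P),np.round(c,4),np.round(s,4),round(a,1),'mean',C[m].mean(0).round(4))
w=(np.abs(rc[0]-250)<25)&(np.abs(rc[1]-135)<25)
for t in(.075,.085,.092):
    m=(z>t)&(z<.2)&w; rect(m,f'bar{t}')
    P=C[m&ok][:,:2];u,s,v=np.linalg.svd(P-P.mean(0),full_matrices=False);print(np.degrees(np.arctan2(v[0,1],v[0,0])),s/len(P)**.5, z[m&ok].max())
blue=(hsv[...,0]>100)&(hsv[...,0]<125)&(hsv[...,1]>120)&(z>.09)&(z<.105)&(np.abs(rc[0]-215)<40)&(np.abs(rc[1]-238)<30)
rect(blue,'handle')
P=C[blue&ok][:,:2];u,s,v=np.linalg.svd(P-P.mean(0),full_matrices=False);print(np.degrees(np.arctan2(v[0,1],v[0,0])))
ye=(hsv[...,0]>20)&(hsv[...,0]<32)&(hsv[...,1]>150)&(np.abs(rc[1]-121)<50)&(np.abs(rc[0]-188)<50)&(z>.113)&(z<.14)&ok
P=C[ye];print('bowl',len(P),cv2.minEnclosingCircle(P[:,:2].astype(np.float32)),z[ye].max())
pan=(hsv[...,1]<60)&(z>.0)&(z<.05)&(np.abs(rc[0]-208)<22)&(np.abs(rc[1]-242)<25)&(z>.0045)
rect(pan,'pan')
# medallions in basket frame
bx=np.array([.5008,-.2889]);th=np.radians(72.87-90)
ux=np.array([np.cos(th),np.sin(th)]);uy=np.array([-ux[1],ux[0]])
q=C[...,:2]-bx;X=q@ux;Y=q@uy
m=ok&(np.abs(X)<.138)&(np.abs(Y)<.052)&(z>.012)&(z<.04)
n,lab,st,ce=cv2.connectedComponentsWithStats(m.astype(np.uint8))
for i in range(1,n):
    if st[i,4]>15: k=lab==i;print(st[i,4],ce[i].round(),X[k].mean().round(3),Y[k].mean().round(3),z[k].max())
for r,c in [(178,336),(193,331),(184,352),(198,348),(213,342)]:
    print(r,c,X[r,c].round(3),Y[r,c].round(3),z[r,c].round(3))
for l in['wax_jar','polish_bottle','spray','tin','glue_jar']:
    for d in bot.cut_out(l,p)[:1]:
        k=d['region']&ok&(z>.03);print(l,d['conf'],np.median(C[k],0).round(3),'basket frame',np.median(X[k]).round(3),np.median(Y[k]).round(3))
```

```text
bar0.075 143 [0.4089 0.2687] [0.0269 0.0492] 55.2 mean [0.4117 0.2715 0.0947]
147.3596752673209 [0.0144656  0.00459758] 0.10361935187522975
bar0.085 119 [0.4122 0.2734] [0.0153 0.0492] 55.2 mean [0.4118 0.2725 0.0976]
146.94460208655346 [0.01444625 0.00432106] 0.10361935187522975
bar0.092 106 [0.412  0.2735] [0.0153 0.0488] 55.2 mean [0.4123 0.2729 0.0987]
146.45715845927623 [0.01429793 0.00419854] 0.10361935187522975
handle 272 [ 0.4878 -0.0044] [0.0209 0.0978] 70.6 mean [ 0.4861 -0.0044  0.1009]
160.9099081672472
bowl 352 ((0.5843610763549805, 0.30384156107902527), 0.09871061891317368) 0.12509787314733456
pan 774 [ 0.5298 -0.0162] [0.1017 0.1179] 70.4 mean [ 0.5346 -0.0179  0.0111]
117 [335. 178.] 0.112 0.027 0.02895291482189255
116 [351. 184.] 0.11 -0.025 0.029704733991890997
123 [331. 193.] 0.068 0.027 0.026280694859451392
120 [348. 198.] 0.066 -0.025 0.02758581480923672
125 [342. 214.] 0.017 -0.018 0.028498480315663155
178 336 0.113 0.024 0.028
193 331 0.067 0.027 0.021
184 352 0.109 -0.026 0.024
198 348 0.065 -0.023 0.026
213 342 0.017 -0.017 0.025
wax_jar 0.84 [ 0.388 -0.374  0.074] basket frame -0.082 -0.114
polish_bottle 0.67 [ 0.668 -0.361  0.099] basket frame 0.182 -0.02
spray 0.71 [0.52  0.146 0.096] basket frame -0.11 0.422
tin 0.75 [ 0.681 -0.056  0.084] basket frame 0.104 0.276
glue_jar 0.72 [0.693 0.055 0.069] basket frame 0.083 0.385
```

The crop confirms the five bronze medallions in the basket's +x half (X≈.11,.11,.07,.07,.02 in the basket frame); the black, green and turquoise ones are outside. The dial bar lies at 147° (white pointer towards lower left), centre (0.412, 0.273). Off to the dial first.

```bash
cat >> h.py <<'E'
from scipy.spatial.transform import Rotation as Ro
def Rdown(yaw):  # tool x at yaw (deg), z down
    return Ro.from_euler('z',yaw,degrees=True)*Ro.from_matrix(np.diag([1.,-1,-1]))
def cur():
    o=bot.observe();q=o['orientation'];return o['position'],Ro.from_quat([q[1],q[2],q[3],q[0]]),o
def delta(pos,Rt):
    p,Rc,o=cur()
    t=Rc.inv().apply(np.array(pos)-p); a=(Rc.inv()*Rt).as_rotvec(degrees=True)
    print('T',t.round(4).tolist(),'A',a.round(2).tolist(),'rows',round(np.linalg.norm(t)/.0417,1),round(np.linalg.norm(a)/7.16,1))
E
python3 - <<'E'
from h import *
C=np.load('top_cloud.npy');z=C[...,2]
d=np.hypot(C[...,0]-.412,C[...,1]-.2735)
for a,b in((0,.01),(.01,.02),(.02,.026),(.026,.035)):
    m=(d>=a)&(d<b)&(z<.3);print(a,np.percentile(z[m],[5,25,50,75,95]).round(3))
delta([.55,-.15,.40],Rdown(24.1+62))
E
```

```text
0 [0.068 0.084 0.098 0.1   0.101]
0.01 [0.067 0.07  0.073 0.098 0.102]
0.02 [0.062 0.067 0.07  0.081 0.1  ]
0.026 [0.059 0.061 0.062 0.063 0.065]
T [0.4407, -0.2884, 0.0047] A [-0.0, -0.0, -61.99] rows 12.6 8.7
```

Request:
move_arm(
  gripper=[100,100,100,100,100,100,100,100],
  translation=[
    [0.44,-0.288,0],
    [0.44,-0.288,0],
    [0.44,-0.288,0],
    [0.44,-0.288,0],
    [0.44,-0.288,0],
    [0.44,-0.288,0],
    [0.44,-0.288,0],
    [0.44,-0.288,0],
  ],
  angular=[
    [0,0,-62],
    [0,0,-62],
    [0,0,-62],
    [0,0,-62],
    [0,0,-62],
    [0,0,-62],
    [0,0,-62],
    [0,0,-62],
  ],
)

```text
clock: 2.57
position: [0.4462, -0.3109, 0.4049]
orientation: [0.0, 0.756, 0.654, 0.0]
wrist_force: [0.5, -0.4, -0.5]
gripper_width: 0.0853
```

Run:
```python
from h import *
p,r,o=cur();print(p,o['q'],o['clock'])
delta([.52,.08,.40],Rdown(120))
```

```text
[ 0.44620336 -0.31091191  0.40493834] [-6.64317283e-01  3.32033697e-01  1.84053775e+00  8.28700718e-06
  9.68545918e-01 -5.20250656e-01] 2.5667
T [0.3975, 0.0169, 0.0049] A [0.02, 0.02, -38.25] rows 9.5 5.3
```

Request:
move_arm(
  gripper=[100,100,100,100,100,100,100,100],
  translation=[
    [0.398,0.017,0.005],
    [0.398,0.017,0.005],
    [0.398,0.017,0.005],
    [0.398,0.017,0.005],
    [0.398,0.017,0.005],
    [0.398,0.017,0.005],
    [0.398,0.017,0.005],
    [0.398,0.017,0.005],
  ],
  angular=[
    [0,0,-38],
    [0,0,-38],
    [0,0,-38],
    [0,0,-38],
    [0,0,-38],
    [0,0,-38],
    [0,0,-38],
    [0,0,-38],
  ],
)

```text
clock: 3.23
position: [0.5076, 0.0168, 0.4009]
orientation: [0.001, 0.502, 0.865, 0.0]
wrist_force: [1.2, 0.5, 0.8]
gripper_width: 0.0853
```

Run:
```python
from h import *
p,r,o=cur();print(p,o['q'],o['clock'])
delta([.412,.273,.34],Rdown(147))
```

```text
[0.50761936 0.01682816 0.40090725] [-2.64296548e-02  2.86551194e-01  1.92186577e+00 -3.96121167e-04
  9.32197264e-01 -5.45811592e-01] 3.2333
T [0.2699, 0.0442, 0.0607] A [0.03, 0.05, -27.23] rows 6.7 3.8
```

Request:
move_arm(
  gripper=[100,100,100,100,100,100,100,100],
  translation=[
    [0.27,0.044,0.0],
    [0.27,0.044,0.0],
    [0.27,0.044,0.03],
    [0.27,0.044,0.06],
    [0.27,0.044,0.06],
    [0.27,0.044,0.06],
    [0.27,0.044,0.06],
    [0.27,0.044,0.06],
  ],
  angular=[
    [0,0,-27],
    [0,0,-27],
    [0,0,-27],
    [0,0,-27],
    [0,0,-27],
    [0,0,-27],
    [0,0,-27],
    [0,0,-27],
  ],
)

```text
clock: 3.9
position: [0.4095, 0.277, 0.339]
orientation: [-0.0, 0.284, 0.959, -0.0]
wrist_force: [-0.5, -1.5, -0.5]
gripper_width: 0.0857
```

Run:
```python
from h import *
p,r,o=cur();print(p,o['q'],o['clock'])
delta([.412,.273,.248],Rdown(147))
p=shot('wrist','w1.png')
C=cloud(p);z=C[...,2];m=(z>.09)&(z<.115)&(np.hypot(C[...,0]-.412,C[...,1]-.273)<.035)&(p['range_z']>0)
P=C[m];print(m.sum(),P.mean(0),cv2.minAreaRect(P[:,:2].astype(np.float32)))
```

```text
[0.40949219 0.2769827  0.33899281] [ 5.33338494e-01  3.51869474e-01  2.01497587e+00  1.69258125e-04
  7.75774811e-01 -4.60921962e-01] 3.9
T [-0.0043, -0.0019, 0.091] A [-0.05, -0.03, -0.04] rows 2.2 0.0
1043 [0.41250739 0.27584712 0.09803305] ((0.41433122754096985, 0.2748784124851227), (0.013436885550618172, 0.048782870173454285), 56.641639709472656)
```

View pics/w1.png

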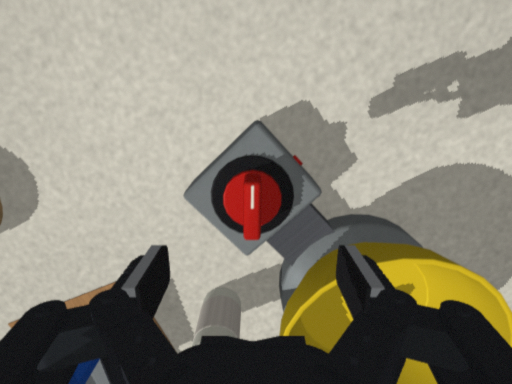

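The wrist view shows the bar upright at (252,205) with the jaws straddling it. Descending.

Request:
move_arm(
  gripper=[100,100,100,100,60,20,0,0],
  translation=[
    [-0.005,-0.001,0.04],
    [-0.005,-0.001,0.08],
    [-0.005,-0.001,0.091],
    [-0.005,-0.001,0.091],
    [-0.005,-0.001,0.091],
    [-0.005,-0.001,0.091],
    [-0.005,-0.001,0.091],
    [-0.005,-0.001,0.091],
  ],
  angular=[
    [0,0,0],
    [0,0,0],
    [0,0,0],
    [0,0,0],
    [0,0,0],
    [0,0,0],
    [0,0,0],
    [0,0,0],
  ],
  grip_force=40,
)

```text
clock: 4.62
position: [0.4146, 0.2717, 0.2501]
orientation: [0.001, 0.284, 0.959, 0.0]
wrist_force: [-0.6, -0.8, 0.4]
gripper_width: 0.0391
```

Request:
move_arm(
  gripper=[0,0,0,0],
  translation=[
    [0,0,0],
    [0,0,0],
    [0,0,0],
    [0,0,0],
  ],
  angular=[
    [0,0,0],
    [0,0,0],
    [0,0,0],
    [0,0,0],
  ],
)

```text
clock: 4.95
position: [0.4151, 0.272, 0.2511]
orientation: [0.001, 0.284, 0.959, 0.001]
wrist_force: [-1.4, 0.4, 14.5]
gripper_width: 0.0128
```

Request:
move_arm(
  gripper=[0,0,0,0],
  translation=[
    [0.002,0,-0.004],
    [0.002,0,-0.004],
    [0.002,0,-0.004],
    [0.002,0,-0.004],
  ],
  angular=[
    [0,0,0],
    [0,0,-7],
    [0,0,-14],
    [0,0,-20],
  ],
)

```text
clock: 5.28
position: [0.4136, 0.2732, 0.2548]
orientation: [0.002, 0.11, 0.994, 0.001]
wrist_force: [5.9, 2.5, -19.4]
gripper_width: 0.0125
```

Run:
```python
from h import *
p,r,o=cur();print(p,r.as_euler('zyx',degrees=True),o['torque'],o['wrist_force'],o['q'],o['gripper_width'])
```

```text
[0.41361708 0.27324074 0.25477053] [-167.35668911    0.22809615 -179.90919393] [ 0.41231914 -0.73905464 -0.05842324] [  5.9115849    2.47742858 -19.37852851] [ 5.22885021e-01  4.88899776e-01  2.08014677e+00 -1.14261457e-03
  5.68305859e-01 -8.26279040e-01] 0.012528334384790391
```

Request:
move_arm(
  gripper=[0,0,0,0,0,0],
  translation=[
    [0,0,0.002],
    [0,0,0.002],
    [0,0,0.002],
    [0,0,0.002],
    [0,0,0.002],
    [0,0,0.002],
  ],
  angular=[
    [0,0,-6],
    [0,0,-12],
    [0,0,-18],
    [0,0,-24],
    [0,0,-30],
    [0,0,-30],
  ],
)

```text
clock: 5.78
position: [0.4149, 0.2738, 0.2542]
orientation: [0.004, -0.154, 0.988, 0.001]
wrist_force: [5.4, -1.4, 16.0]
gripper_width: 0.0129
```

Run:
```python
from h import *
p,r,o=cur();print(p,r.as_euler('zyx',degrees=True),o['torque'],o['wrist_force'],o['q'],o['gripper_width'])
```

```text
[0.41494978 0.27378968 0.25418021] [ 162.27365664    0.45971062 -179.77939024] [-0.12645783 -1.05322397 -0.72809244] [ 5.43434512 -1.35772497 16.01759377] [ 5.22523363e-01  4.90428384e-01  2.07940078e+00 -1.25132328e-03
  5.62889432e-01 -1.35658527e+00] 0.012871563563561492
```

Torque jumped to −0.73 N m (friction is 0.03), so it is at the stop. Release, lift and look.

Request:
move_arm(
  gripper=[20,60,100,100,100,100,100,100],
  translation=[
    [0,0,-0.001],
    [0,0,-0.001],
    [0,0,-0.001],
    [0,0,-0.001],
    [0,0,-0.04],
    [0,0,-0.08],
    [0,0,-0.12],
    [0,0,-0.15],
  ],
  angular=[
    [0,0,0],
    [0,0,0],
    [0,0,0],
    [0,0,0],
    [0,0,0],
    [0,0,0],
    [0,0,0],
    [0,0,0],
  ],
)

```text
clock: 6.45
position: [0.4136, 0.2732, 0.407]
orientation: [0.005, -0.154, 0.988, 0.002]
wrist_force: [1.4, 1.0, 0.5]
gripper_width: 0.085
```

Run:
```python
from h import *
p=shot('wrist','w2.png')
C=cloud(p);z=C[...,2];m=(z>.09)&(z<.115)&(np.hypot(C[...,0]-.412,C[...,1]-.273)<.035)&(p['range_z']>0)
P=C[m];print(m.sum(),P.mean(0),cv2.minAreaRect(P[:,:2].astype(np.float32)))
u,s,v=np.linalg.svd(P[:,:2]-P[:,:2].mean(0),full_matrices=False);print(np.degrees(np.arctan2(v[0,1],v[0,0])))
o=bot.observe();print(o['position'],o['q'],o['clock'])
```

```text
669 [0.41298464 0.27423649 0.09819356] ((0.41450291872024536, 0.2746337354183197), (0.04935315623879433, 0.013997554779052734), 10.371355056762695)
10.14410253588673
[0.41472779 0.27392646 0.41160401] [ 5.22987590e-01  2.54171114e-01  1.93807136e+00 -8.37408486e-04
  9.32830273e-01 -1.35673637e+00] 6.5
```

View pics/w2.png

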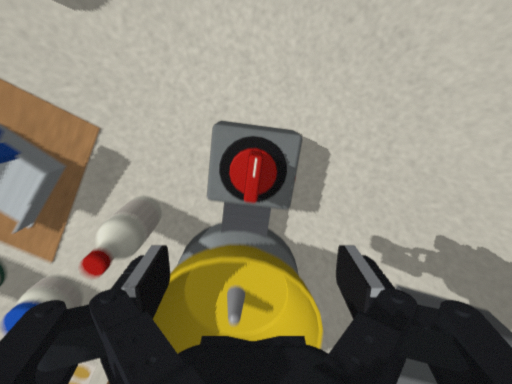

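The bar is now at 10.1°/190°, exactly parallel to the box axis with the pointer away from the bowl: it's at its off stop. Next the scoop.

Run:
```python
from h import *
delta([.4965,-.0075,.36],Rdown(160.8))
```

```text
T [0.0086, -0.2931, 0.0506] A [0.46, 0.85, 36.93] rows 7.1 5.2
```

Request:
move_arm(
  gripper=[100,100,100,100,100,100,100,100],
  translation=[
    [0.009,-0.293,0.0],
    [0.009,-0.293,0.0],
    [0.009,-0.293,0.0],
    [0.009,-0.293,0.02],
    [0.009,-0.293,0.05],
    [0.009,-0.293,0.05],
    [0.009,-0.293,0.05],
    [0.009,-0.293,0.05],
  ],
  angular=[
    [0.5,0.8,37],
    [0.5,0.8,37],
    [0.5,0.8,37],
    [0.5,0.8,37],
    [0.5,0.8,37],
    [0.5,0.8,37],
    [0.5,0.8,37],
    [0.5,0.8,37],
  ],
  grip_force=90,
)

```text
clock: 7.17
position: [0.4968, -0.0119, 0.3588]
orientation: [-0.0, 0.169, 0.986, -0.001]
wrist_force: [-0.8, 0.8, -0.5]
gripper_width: 0.0854
```

Run:
```python
from h import *
p=shot('wrist','w3.png')
C=cloud(p);z=C[...,2];ok=p['range_z']>0
hsv=cv2.cvtColor(p['img'],cv2.COLOR_RGB2HSV)
m=(hsv[...,0]>100)&(hsv[...,0]<125)&(hsv[...,1]>120)&(z>.09)&(z<.11)&ok&(C[...,0]<.56)&(np.abs(C[...,1])<.06)
P=C[m];print(m.sum(),P.mean(0),cv2.minAreaRect(P[:,:2].astype(np.float32)))
u,s,v=np.linalg.svd(P[:,:2]-P[:,:2].mean(0),full_matrices=False);print(np.degrees(np.arctan2(v[0,1],v[0,0])))
o=bot.observe();print(o['position'],o['q'],o['clock'])
for d in bot.pinpoint('scoop_grip',p)[:2]:
    print(d['conf'],ray_z(p,d['at'][0]*384,d['at'][1]*512,.089))
delta([.4965,-.0075,.244],Rdown(160.8))
```

```text
2944 [ 0.48636024 -0.00265815  0.10040958] ((0.48956045508384705, -0.0034234635531902313), (0.020947091281414032, 0.09854837507009506), 70.19598388671875)
-19.6514839788361
[ 0.49658921 -0.0110729   0.35892876] [-8.28383804e-02  3.26335218e-01  1.99033506e+00 -1.68268394e-03
  8.25932263e-01 -1.31240810e+00] 7.2167
0.85 [ 0.4984344 -0.006483   0.089    ]
0.66 [ 0.61122912 -0.26483928  0.089     ]
T [0.0002, 0.0019, 0.1156] A [-0.06, -0.05, -0.27] rows 2.8 0.0
```

View pics/w3.png

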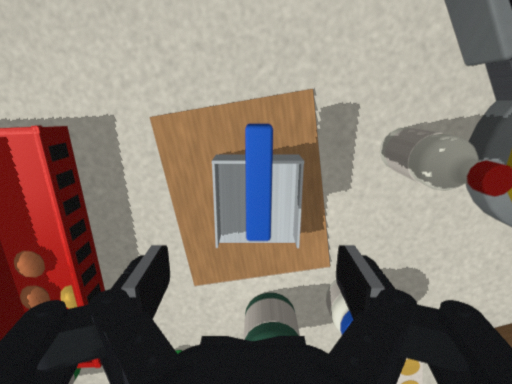

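Handle runs upright at (258,183) between the jaws; grip point (0.498,−0.007). Descend and grip.

Request:
move_arm(
  gripper=[100,100,100,100,70,30,0,0],
  translation=[
    [-0.001,0.003,0.04],
    [-0.001,0.003,0.08],
    [-0.001,0.003,0.115],
    [-0.001,0.003,0.115],
    [-0.001,0.003,0.115],
    [-0.001,0.003,0.115],
    [-0.001,0.003,0.115],
    [-0.001,0.003,0.115],
  ],
  angular=[
    [0,0,0],
    [0,0,0],
    [0,0,0],
    [0,0,0],
    [0,0,0],
    [0,0,0],
    [0,0,0],
    [0,0,0],
  ],
  grip_force=90,
)

```text
clock: 7.93
position: [0.4987, -0.0066, 0.2467]
orientation: [0.001, 0.169, 0.986, -0.0]
wrist_force: [0.8, -0.3, 0.4]
gripper_width: 0.0387
```

Request:
move_arm(
  gripper=[0,0,0,0],
  translation=[
    [0,0,0],
    [0,0,0],
    [0,0,0],
    [0,0,0],
  ],
  angular=[
    [0,0,0],
    [0,0,0],
    [0,0,0],
    [0,0,0],
  ],
)

```text
clock: 8.27
position: [0.4993, -0.0066, 0.2486]
orientation: [0.003, 0.169, 0.986, -0.0]
wrist_force: [-4.4, 2.8, 23.9]
gripper_width: 0.0204
```

Run:
```python
from h import *
p,r,o=cur();print(p,r.as_rotvec(),o['torque'],o['wrist_force'],o['q'],o['gripper_width'])
np.save('grip_p.npy',p);np.save('grip_q.npy',o['orientation'])
x=r.as_matrix()[:,0];print(np.degrees(np.arctan2(x[1],x[0])))
delta([p[0],p[1],.36],Rdown(160.6))
```

```text
[ 0.49929543 -0.00658302  0.24855538] [ 5.30177791e-01  3.09113187e+00 -7.57378653e-05] [0.35968874 0.59007982 0.02251869] [-4.39953711  2.8202375  23.8771489 ] [-7.36788606e-02  5.03105815e-01  2.07624240e+00 -1.05809774e-03
  5.56950519e-01 -1.30385256e+00] 0.020445990525900917
160.53501040560585
T [-0.0006, 0.0001, -0.1114] A [0.05, 0.3, -0.06] rows 2.7 0.0
```

Request:
move_arm(
  gripper=[0,0,0,0],
  translation=[
    [0,0,-0.03],
    [0,0,-0.07],
    [0,0,-0.11],
    [0,0,-0.11],
  ],
  angular=[
    [0,0.3,0],
    [0,0.3,0],
    [0,0.3,0],
    [0,0.3,0],
  ],
)

```text
clock: 8.6
position: [0.5005, -0.0066, 0.3657]
orientation: [0.005, 0.169, 0.986, 0.001]
wrist_force: [2.3, 0.0, -1.0]
gripper_width: 0.0206
```

Run:
```python
from h import *
p,r,o=cur();print(p,r.as_rotvec(),o['torque'],o['wrist_force'],o['gripper_width'])
delta([.3927,-.2557,.37],Rdown(162.9))
```

```text
[ 0.50051311 -0.00659717  0.36574676] [5.29440331e-01 3.08639587e+00 2.85612902e-03] [ 0.02907465 -0.18395222 -0.00472894] [ 2.34280514  0.0325807  -0.97371196] 0.02058010186268005
T [0.0186, -0.2708, -0.0054] A [0.19, 0.56, -2.37] rows 6.5 0.3
```

Request:
move_arm(
  gripper=[0,0,0,0,0,0,0,0],
  translation=[
    [0.019,-0.271,-0.006],
    [0.019,-0.271,-0.006],
    [0.019,-0.271,-0.006],
    [0.019,-0.271,-0.006],
    [0.019,-0.271,-0.006],
    [0.019,-0.271,-0.006],
    [0.019,-0.271,-0.006],
    [0.019,-0.271,-0.006],
  ],
  angular=[
    [0.2,0.5,-2.4],
    [0.2,0.5,-2.4],
    [0.2,0.5,-2.4],
    [0.2,0.5,-2.4],
    [0.2,0.5,-2.4],
    [0.2,0.5,-2.4],
    [0.2,0.5,-2.4],
    [0.2,0.5,-2.4],
  ],
)

```text
clock: 9.27
position: [0.3908, -0.2592, 0.3716]
orientation: [0.001, 0.15, 0.989, -0.001]
wrist_force: [-0.0, 0.7, -1.9]
gripper_width: 0.0206
```

```bash
cat > bk.py <<'E'
from h import *
p=shot('wrist','w4.png');t=shot('top','t4.png')
pos,r,o=cur();print(pos,r.as_rotvec(),o['clock'],o['wrist_force'])
B=[]
for n,q in(('w',p),('t',t)):
    C=cloud(q);z=C[...,2];ok=q['range_z']>0
    hsv=cv2.cvtColor(q['img'],cv2.COLOR_RGB2HSV)
    red=((hsv[...,0]<8)|(hsv[...,0]>172))&(hsv[...,1]>130)&ok
    m=red&(z>.043)&(z<.058)&(C[...,1]<-.15)&(C[...,0]<.72)
    P=C[m];print(n,'rim',m.sum(),cv2.minAreaRect(P[:,:2].astype(np.float32)),z[m].mean())
    fl=red&(z>-.01)&(z<.015)&(C[...,1]<-.15)&(C[...,0]<.72)
    print('floor z',np.median(z[fl]),fl.sum())
E
python3 bk.py
```

```text
[ 0.39173124 -0.25649268  0.37119707] [ 4.70021838e-01  3.10429531e+00 -1.10585658e-03] 9.3667 [ 0.60215629  0.8944327  -1.51105419]
w rim 999 ((0.37629953026771545, -0.24903759360313416), (0.12458486109972, 0.03664449229836464), 72.01089477539062) 0.04948695581117851
floor z 0.004787801441607009 1253
t rim 570 ((0.5003629922866821, -0.28866609930992126), (0.12355820834636688, 0.2950230836868286), 72.6646728515625) 0.049670855290294656
floor z 0.005357140921712578 1389
```

View pics/w4.png

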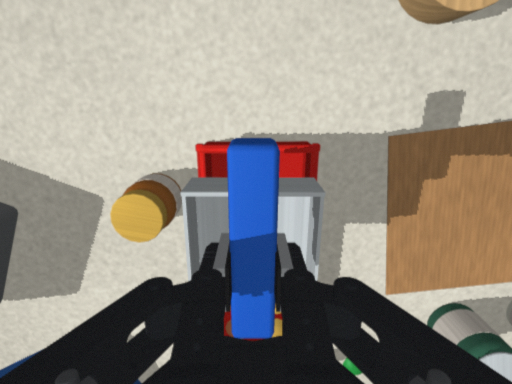

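View pics/t4.png

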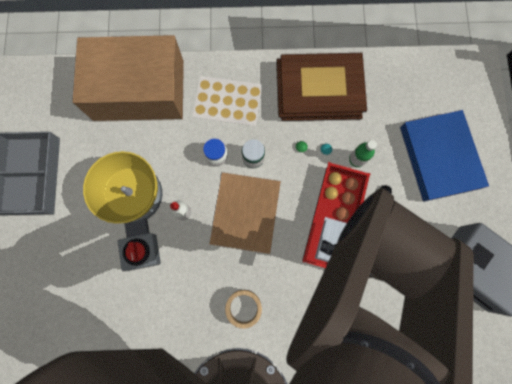

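```bash
cat > sc.py <<'E'
from h import *
def run(p):
    bx=np.array([.5006,-.2888]);th=np.radians(-17.2)
    ux=np.array([np.cos(th),np.sin(th)]);uy=np.array([-ux[1],ux[0]])
    C=cloud(p);z=C[...,2];ok=p['range_z']>0
    hsv=cv2.cvtColor(p['img'],cv2.COLOR_RGB2HSV)
    pos,r,o=cur()
    und=pos[2]-.2456
    q=C[...,:2]-bx;X=q@ux;Y=q@uy
    t=pos[:2]-bx;print('TCP in basket',t@ux,t@uy,'z',pos[2],'rotvec dev',(Rdown(162.8).inv()*r).as_rotvec(degrees=True).round(2),o['wrist_force'].round(1))
    m=ok&(hsv[...,1]<70)&(z>und+.026)&(z<und+.045)&(X<t@ux+.03)&(np.abs(Y)<.07)&(X>t@ux-.05)
    print('wall top',m.sum(),z[m].max() if m.any() else 0)
    bw=m&(X<t@ux-.012)
    print('backwall X',np.percentile(X[bw],[2,50,98]).round(4),'Y',np.percentile(Y[bw],[1,50,99]).round(4))
    rect=cv2.minAreaRect(np.stack([X[m],Y[m]],1).astype(np.float32));print(rect)
    bl=ok&(hsv[...,0]>100)&(hsv[...,0]<125)&(hsv[...,1]>120)&(z>und+.085)&(z<und+.115)&(np.abs(Y)<.04)
    print('handle',bl.sum(),np.percentile(X[bl],[1,99]).round(4),np.percentile(Y[bl],[1,50,99]).round(4), 'z',np.median(z[bl]))
    P=np.stack([X[bl],Y[bl],z[bl]],1);k=np.abs(z[bl]-np.median(z[bl]))<.006;P=P[k];A=np.c_[P[:,0],np.ones(len(P))]
    print('handle slope z/X',np.linalg.lstsq(A,P[:,2],rcond=None)[0][0])
if __name__=='__main__': run(shot('wrist'))
E
python3 sc.py
```

```text
TCP in basket -0.11348039905060808 -0.0004848312613301732 z 0.3710328770062654 rotvec dev [ 0.01 -0.09 -0.06] [-0.1  0.4 -1.1]
wall top 1610 0.16344586587865664
backwall X [-0.1338 -0.1331 -0.1265] Y [-0.047  -0.0172  0.046 ]
((-0.10873979330062866, -0.0006134137511253357), (0.05039578676223755, 0.09443621337413788), 0.04907482489943504)
handle 9256 [-0.1733 -0.0769] [-0.0111 -0.0008  0.0099] z 0.2230491076206898
handle slope z/X -8.814191637076895e-05
```

Scoop is centred over the empty half (Y≈−0.6 mm, aligned within 0.1°, 6 mm behind clearance). Lower it in.

Request:
move_arm(
  gripper=[0,0,0,0,0,0,0,0],
  translation=[
    [-0.004,0.001,0.03],
    [-0.004,0.001,0.06],
    [-0.004,0.001,0.085],
    [-0.004,0.001,0.105],
    [-0.004,0.001,0.115],
    [-0.004,0.001,0.118],
    [-0.004,0.001,0.118],
    [-0.004,0.001,0.118],
  ],
  angular=[
    [0,0,0],
    [0,0,0],
    [0,0,0],
    [0,0,0],
    [0,0,0],
    [0,0,0],
    [0,0,0],
    [0,0,0],
  ],
)

```text
clock: 10.08
position: [0.3969, -0.2559, 0.2539]
orientation: [0.001, 0.149, 0.989, -0.0]
wrist_force: [-0.3, 0.0, -1.4]
gripper_width: 0.0208
```

```bash
python3 sc.py; python3 -c "
from h import *
print(bot.observe()['torque'],bot.observe()['wrist_force'])"
```

```text
TCP in basket -0.10876499478313226 0.0005965258865024862 z 0.25408955159537555 rotvec dev [ 0.04 -0.18 -0.09] [ 0.2 -0.  -1.1]
wall top 1587 0.04904397996044116
backwall X [-0.129  -0.1282 -0.1218] Y [-0.0451 -0.0153  0.0481]
((-0.10928967595100403, -0.007163055241107941), (0.1118667870759964, 0.06186383590102196), 89.17921447753906)
handle 9229 [-0.1685 -0.0722] [-0.0091  0.0015  0.0119] z 0.10571435682376346
handle slope z/X 0.0012032693827157713
[-0.00799954 -0.00033637 -0.01201535] [ 0.23607271 -0.03143341 -1.06684349]
```

Request:
move_arm(
  gripper=[0,0,0,0,0,0,0,0],
  translation=[
    [-0.006,0,0.0015],
    [-0.016,0,0.0015],
    [-0.026,0,0.0015],
    [-0.036,0,0.0015],
    [-0.046,0,0.0015],
    [-0.056,0,0.0015],
    [-0.066,0,0.0015],
    [-0.076,0,0.0015],
  ],
  angular=[
    [0,1.5,0],
    [0,1.5,0],
    [0,1.5,0],
    [0,1.5,0],
    [0,1.5,0],
    [0,1.5,0],
    [0,1.5,0],
    [0,1.5,0],
  ],
  grip_force=110,
)

```text
clock: 10.8
position: [0.4705, -0.2787, 0.2529]
orientation: [-0.011, 0.149, 0.989, 0.001]
wrist_force: [-1.6, 0.4, 1.3]
gripper_width: 0.0197
```

```bash
python3 sc.py; python3 -c "
from h import *
t=shot('top','t5.png');im=cv2.imread('pics/t5.png')[150:280,300:400];cv2.imwrite('pics/t5c.png',cv2.resize(im,None,fx=4,fy=4,interpolation=cv2.INTER_CUBIC))
t=shot('scene','s5.png');im=cv2.imread('pics/s5.png')[170:310,90:230];cv2.imwrite('pics/s5c.png',cv2.resize(im,None,fx=4,fy=4,interpolation=cv2.INTER_CUBIC))
print(bot.observe()['torque'],bot.observe()['wrist_force'])"
```

```text
TCP in basket -0.029914922867132415 0.000571282343559134 z 0.25304968079584655 rotvec dev [ 0.07  1.19 -0.09] [ 3.7 -0.7 -1.8]
wall top 1693 0.045488492635127525
backwall X [-0.0572 -0.0561 -0.0434] Y [-0.0451 -0.0152  0.0481]
((-0.028679002076387405, 0.0015795119106769562), (0.05737393721938133, 0.09450113773345947), 0.039479151368141174)
handle 9216 [-0.0953  0.0012] [-0.0091  0.0015  0.0118] z 0.10506866110450208
handle slope z/X -0.02088443008909472
[ 0.02085262 -0.43432928 -0.0230761 ] [ 0.49782783 -0.48399223  1.1431921 ]
```

View pics/t5c.png

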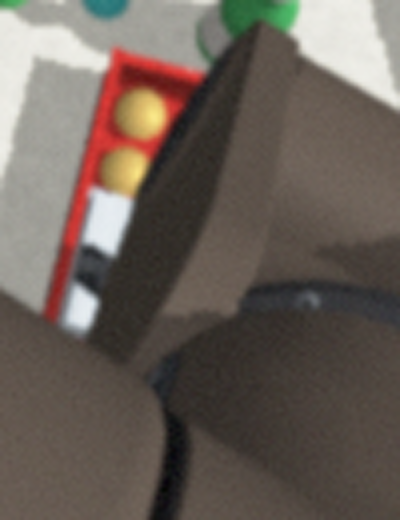

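View pics/s5c.png

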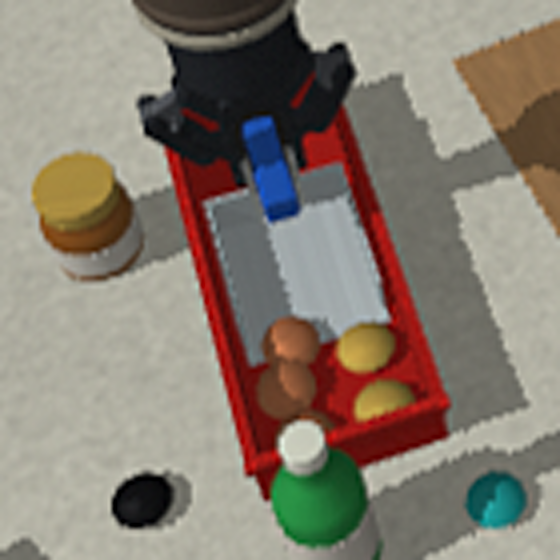

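Scene crop: lip has reached the medallions; the lone one sits at the lip, the rest ahead. Continue pushing.

Request:
move_arm(
  gripper=[0,0,0,0,0,0,0,0],
  translation=[
    [-0.008,0,0.001],
    [-0.016,0,0.001],
    [-0.024,0,0.001],
    [-0.032,0,0.001],
    [-0.04,0,0.001],
    [-0.048,0,0.001],
    [-0.056,0,0.001],
    [-0.064,0,0.001],
  ],
  angular=[
    [0,0,0],
    [0,0,0],
    [0,0,0],
    [0,0,0],
    [0,0,0],
    [0,0,0],
    [0,0,0],
    [0,0,0],
  ],
)

```text
clock: 11.62
position: [0.5313, -0.2975, 0.2513]
orientation: [-0.011, 0.149, 0.989, 0.001]
wrist_force: [-7.9, 1.8, 20.9]
gripper_width: 0.02
```

```bash
cat > look.py <<'E'
import sys
from h import *
import sc
sc.run(shot('wrist'))
n=sys.argv[1]
t=shot('scene','s%s.png'%n);im=cv2.imread('pics/s%s.png'%n)[170:310,90:230];cv2.imwrite('pics/s%sc.png'%n,cv2.resize(im,None,fx=4,fy=4,interpolation=cv2.INTER_CUBIC))
o=bot.observe();print(o['clock'],o['torque'],o['wrist_force'],o['gripper_width'])
E
python3 look.py 6
```

```text
TCP in basket 0.03337925291619506 0.0006431074430041826 z 0.25139628048489804 rotvec dev [ 0.08  1.18 -0.1 ] [-1.   0.4 12.7]
wall top 1651 0.043872461824284004
backwall X [0.0075 0.0085 0.0203] Y [-0.0453 -0.0154  0.048 ]
((0.03529512137174606, 0.0014116056263446808), (0.05587229132652283, 0.09432832896709442), 0.046020831912755966)
handle 9235 [-0.0317  0.0649] [-0.0092  0.0012  0.0117] z 0.10320791672411594
handle slope z/X -0.004087752149468719
11.7167 [-0.32452664 -1.55011011 -0.00619562] [ 2.32572605 -1.26270621  7.68170082] 0.020125458994106882
```

View pics/s6c.png

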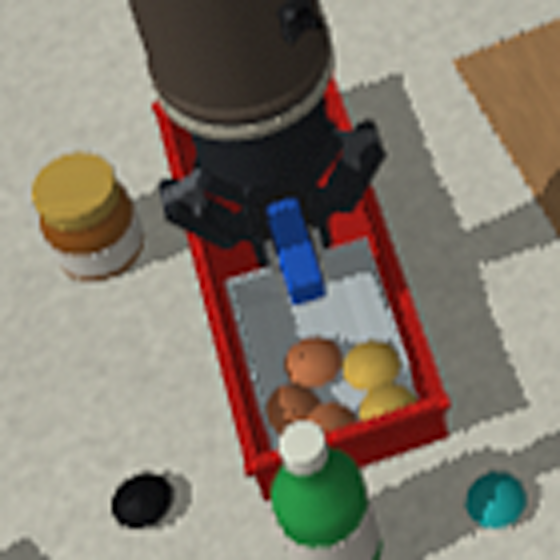

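Request:
move_arm(
  gripper=[0,0,0,0,0,0],
  translation=[
    [-0.005,0,0],
    [-0.01,0,0],
    [-0.015,0,0],
    [-0.02,0,0],
    [-0.021,0,0],
    [-0.021,0,0],
  ],
  angular=[
    [0,0,0],
    [0,0,0],
    [0,0,0],
    [0,0,0],
    [0,0,0],
    [0,0,0],
  ],
)

```text
clock: 12.22
position: [0.5525, -0.3043, 0.2515]
orientation: [-0.01, 0.149, 0.989, 0.001]
wrist_force: [-2.0, 0.2, 10.6]
gripper_width: 0.0204
```

```bash
python3 look.py 7
```

```text
TCP in basket 0.054161909202405226 0.0005894457578713294 z 0.2515431840472403 rotvec dev [ 0.09  1.09 -0.09] [-2.2  1.   8.7]
wall top 1650 0.04415432398618316
backwall X [0.0302 0.0312 0.041 ] Y [-0.0455  0.0177  0.0479]
((0.05698405206203461, 0.0011392571032047272), (0.09439296275377274, 0.053973279893398285), 89.87690734863281)
handle 9250 [-0.0088  0.0876] [-0.0095  0.0009  0.0114] z 0.10348376025025464
handle slope z/X -0.006529396996699052
12.3167 [ 0.0906718  -0.60507307 -0.00221439] [-1.96027157  0.08509405  9.81504036] 0.020137709150931823
```

View pics/s7c.png

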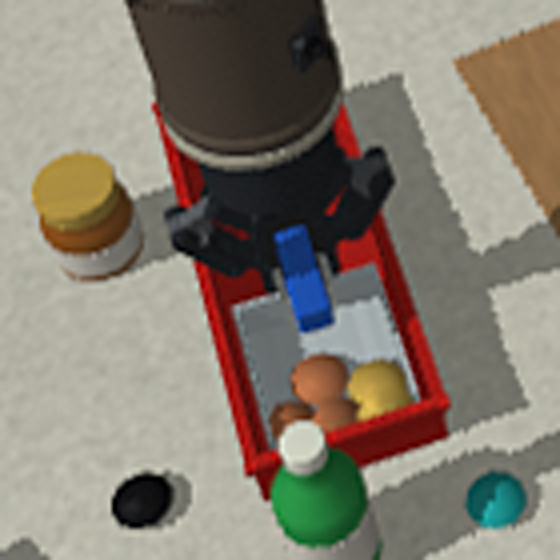

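Lip is at the far wall (X≈0.140) and the medallions are bunched on the pan. Now tilt the lip up ~20° about the pan's rear edge.

Request:
move_arm(
  gripper=[0,0,0,0,0,0,0,0],
  translation=[
    [0.0107,0,-0.0011],
    [0.0212,0,-0.0018],
    [0.0313,0,-0.0018],
    [0.0414,0,-0.0018],
    [0.0511,0,-0.001],
    [0.0608,0,0.0],
    [0.07,0,0.0015],
    [0.079,0,0.003],
  ],
  angular=[
    [0,-2.5,0],
    [0,-5,0],
    [0,-7.5,0],
    [0,-10,0],
    [0,-12.5,0],
    [0,-15,0],
    [0,-17.5,0],
    [0,-20,0],
  ],
)

```text
clock: 12.98
position: [0.4757, -0.2806, 0.2497]
orientation: [0.162, 0.147, 0.975, -0.026]
wrist_force: [2.6, 2.0, -4.9]
gripper_width: 0.0199
```

```bash
python3 look.py 8
```

```text
TCP in basket -0.028098717715633457 0.0008344623320935233 z 0.24908549660742582 rotvec dev [  0.06 -19.02  -0.15] [-2.3  1.7 -5.6]
wall top 1 0.04805586546296095
backwall X [-0.0656 -0.0656 -0.0656] Y [0.0631 0.0631 0.0631]
((-0.06558610498905182, 0.06312916427850723), (0.0, 0.0), 0.0)
handle 8407 [-0.034  0.049] [-0.0095  0.001   0.0113] z 0.10214392952286386
handle slope z/X 0.32085238019683454
13.0833 [ 0.23755752  0.50808524 -0.04202884] [ 0.18018664  1.69795351 -4.46898598] 0.019963607495195653
```

View pics/s8c.png

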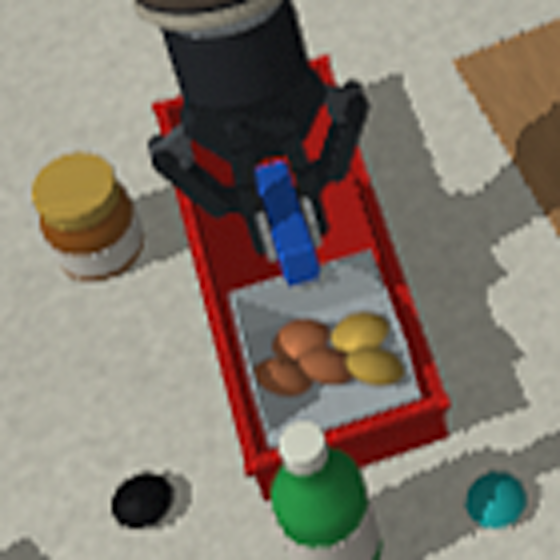

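All five medallions are on the pan, slid back from the lip. Lift straight up.

```bash
cat >> h.py <<'E'
OFF=np.array([-.035,0,.2456])
def tcp_for(origin,yaw,a,da=1.2):
    Rs=Ro.from_euler('z',yaw,degrees=True)*Ro.from_euler('y',-a,degrees=True)
    Rt=Ro.from_euler('z',yaw,degrees=True)*Ro.from_euler('y',-(a+da),degrees=True)*Ro.from_matrix(np.diag([-1.,1,-1]))
    return np.array(origin)+Rs.apply(OFF),Rt
E
python3 - <<'E'
from h import *
p,r,o=cur()
delta(p+[-.01,0.003,.2],r)
P,Rt=tcp_for([.5773,-.3125,.226],-17.2,17.8);print(P);delta(P,Rt)
E
```

```text
T [-0.0545, -0.0001, -0.1927] A [0.0, 0.0, 0.0] rows 4.8 0.0
[ 0.47374468 -0.28044427  0.44914364]
T [-0.0635, -0.0007, -0.1895] A [0.0, -0.21, 0.04] rows 4.8 0.0
```

Request:
move_arm(
  gripper=[0,0,0,0,0,0,0,0],
  translation=[
    [-0.0055,0,-0.019],
    [-0.0137,0,-0.048],
    [-0.022,0,-0.077],
    [-0.03,0,-0.106],
    [-0.038,0,-0.135],
    [-0.0465,0,-0.164],
    [-0.0545,0,-0.192],
    [-0.0545,0,-0.192],
  ],
  angular=[
    [0,0,0],
    [0,0,0],
    [0,0,0],
    [0,0,0],
    [0,0,0],
    [0,0,0],
    [0,0,0],
    [0,0,0],
  ],
)

```text
clock: 13.75
position: [0.4658, -0.2782, 0.4545]
orientation: [0.163, 0.148, 0.975, -0.027]
wrist_force: [1.6, -1.4, -2.3]
gripper_width: 0.02
```

Run:
```python
from h import *
t=shot('scene','s9.png');im=cv2.imread('pics/s9.png')[80:320,60:300];cv2.imwrite('pics/s9c.png',cv2.resize(im,None,fx=2.4,fy=2.4,interpolation=cv2.INTER_CUBIC))
p,r,o=cur();print(p,o['clock'],o['wrist_force'],o['torque'],o['q'])
# bowl approach: bowl radial pose
b=np.array([.5845,.304]);yaw=np.degrees(np.arctan2(b[1],b[0]));print(yaw)
for og in ([.60,-.17,.24],[.62,.0,.24],[.57,.17,.24]):
    ya=np.degrees(np.arctan2(og[1],og[0]));P,Rt=tcp_for(og,ya,17.8);print(og,ya,P.round(3));delta(P,Rt)
```

```text
[ 0.46541047 -0.27784472  0.45175569] 13.8 [-0.44230311  0.33905107 -4.91422306] [0.17522383 0.54425661 0.19133379] [-0.63132512  0.19984283  1.9294083   0.15740428  0.70328332 -2.00546664]
27.479061089450532
[0.6, -0.17, 0.24] -15.819193947500144 [ 0.496 -0.14   0.463]
T [0.0074, 0.1401, -0.0152] A [-0.7, -0.06, -1.31] rows 3.4 0.2
[0.62, 0.0, 0.24] 0.0 [0.512 0.    0.463]
T [0.0323, 0.279, -0.0243] A [-5.84, -0.09, -16.27] rows 6.8 2.4
[0.57, 0.17, 0.24] 16.60698057861701 [0.466 0.139 0.463]
T [0.1123, 0.3982, -0.0523] A [-11.24, -0.13, -31.98] rows 10.0 4.7
```

View pics/s9c.png

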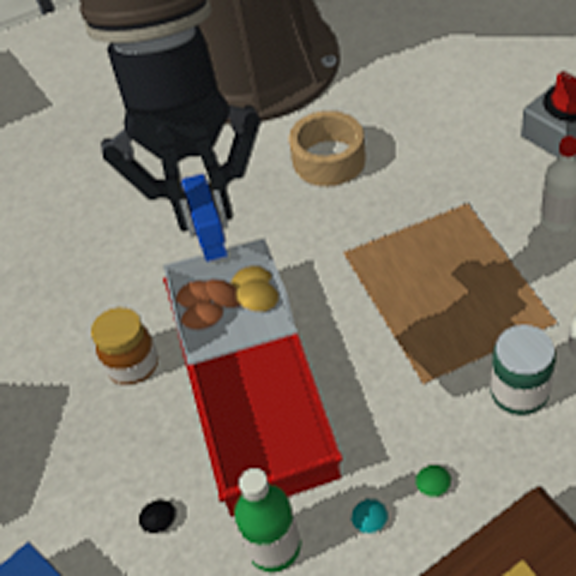

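All five still aboard above the basket. Carry smoothly toward the bowl.

Request:
move_arm(
  gripper=[0,0,0,0,0,0,0,0],
  translation=[
    [0.002,0.02,-0.002],
    [0.006,0.052,-0.005],
    [0.011,0.089,-0.008],
    [0.016,0.128,-0.011],
    [0.02,0.167,-0.015],
    [0.025,0.206,-0.018],
    [0.029,0.244,-0.021],
    [0.032,0.279,-0.024],
  ],
  angular=[
    [-0.4,0,-1.1],
    [-1.0,0,-3],
    [-1.8,0,-5.1],
    [-2.7,0,-7.5],
    [-3.5,0,-9.8],
    [-4.3,0,-12],
    [-5.1,0,-14.2],
    [-5.8,-0.1,-16.3],
  ],
)

```text
clock: 14.47
position: [0.5116, 0.0017, 0.4616]
orientation: [0.163, -0.0, 0.987, -0.001]
wrist_force: [1.5, -0.6, -4.6]
gripper_width: 0.0201
```

Run:
```python
from h import *
p,r,o=cur();print(p,o['clock'],o['wrist_force'])
yaw=np.radians(27.5);u=np.array([np.cos(yaw),np.sin(yaw)]);b=np.array([.5845,.304])
# lip target: 45 mm before bowl centre, level scoop a=+17.8, origin at lip-.055cos
for k in(.06,):
    og=np.append(b-u*(.10),.25);print(og);P,Rt=tcp_for(og,27.5,17.8);print(P.round(3));delta(P,Rt)
```

```text
[0.51158371 0.00166046 0.46161264] 14.4667 [ 1.48111628 -0.6446474  -4.55295662]
[0.49579892 0.25782514 0.25      ]
[0.4   0.208 0.473]
T [0.102, 0.2061, -0.0474] A [-9.03, -0.25, -25.94] rows 5.6 3.8
```

Request:
move_arm(
  gripper=[0,0,0,0,0,0,0,0],
  translation=[
    [0.007,0.014,-0.003],
    [0.02,0.041,-0.009],
    [0.035,0.072,-0.016],
    [0.051,0.103,-0.024],
    [0.066,0.134,-0.031],
    [0.082,0.165,-0.038],
    [0.094,0.19,-0.044],
    [0.102,0.206,-0.047],
  ],
  angular=[
    [-0.6,0,-1.8],
    [-1.8,0,-5.2],
    [-3.2,-0.1,-9.1],
    [-4.5,-0.1,-13],
    [-5.9,-0.2,-16.9],
    [-7.2,-0.2,-20.8],
    [-8.3,-0.2,-23.9],
    [-9,-0.2,-26],
  ],
)

```text
clock: 15.13
position: [0.3983, 0.209, 0.4717]
orientation: [0.158, -0.236, 0.958, 0.038]
wrist_force: [0.4, -0.1, -3.8]
gripper_width: 0.0203
```

```bash
cat > pour.py <<'E'
from h import *
p,r,o=cur();print(p,o['clock'],o['wrist_force'],o['q'].round(2))
yaw=np.radians(27.5);u=np.array([np.cos(yaw),np.sin(yaw)]);b=np.array([.5845,.304])
def pose(lipback,lipz,a):
    # lip underside corner at distance lipback before bowl centre
    ar=np.radians(a);og=np.append(b-u*(lipback+.055*np.cos(ar)),lipz-.055*np.sin(ar));return tcp_for(og,27.5,a)
E
python3 - <<'E'
from pour import *
t=shot('scene','s10.png');im=cv2.imread('pics/s10.png')[40:240,220:420];cv2.imwrite('pics/s10c.png',cv2.resize(im,None,fx=3,fy=3,interpolation=cv2.INTER_CUBIC))
for lb,lz,a in((.05,.19,10),(.05,.16,0),(.05,.13,-15),(.045,.125,-30),(.045,.125,-45)):
    P,Rt=pose(lb,lz,a);print(lb,lz,a,P.round(3));delta(P,Rt)
E
```

```text
[0.39826535 0.2090401  0.47172805] 15.1333 [ 0.39187167 -0.08482061 -3.77394979] [ 0.41  0.03  2.07  0.04  0.71 -1.67]
0.05 0.19 10 [0.424 0.22  0.416]
T [-0.0085, -0.0031, 0.0614] A [0.0, 7.54, 0.33] rows 1.5 1.1
0.05 0.16 0 [0.46  0.239 0.406]
T [-0.0441, -0.0033, 0.0847] A [-0.02, 17.54, 0.33] rows 2.3 2.4
0.05 0.13 -15 [0.519 0.27  0.391]
T [-0.1024, -0.0037, 0.1204] A [-0.07, 32.54, 0.32] rows 3.8 4.5
0.045 0.125 -30 [0.584 0.304 0.383]
T [-0.1692, -0.0041, 0.1513] A [-0.11, 47.54, 0.32] rows 5.4 6.6
0.045 0.125 -45 [0.642 0.334 0.362]
T [-0.2244, -0.0044, 0.1916] A [-0.15, 62.54, 0.31] rows 7.1 8.7
```

View pics/s10c.png

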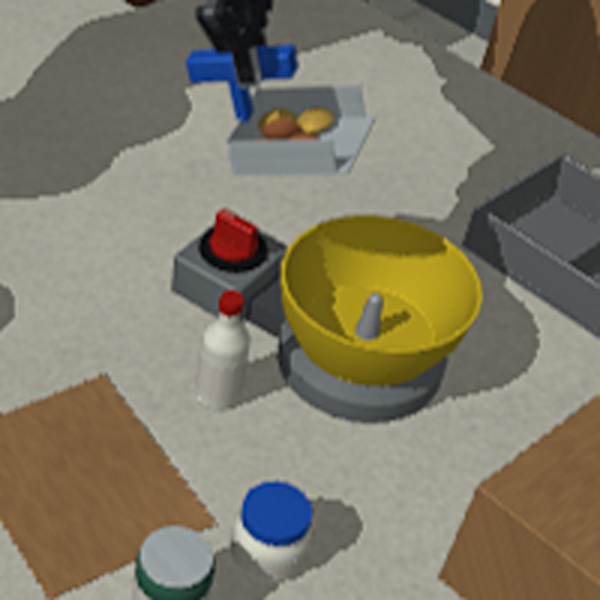

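Request:
move_arm(
  gripper=[0,0,0,0,0,0,0,0],
  translation=[
    [-0.002,-0.001,0.015],
    [-0.005,-0.002,0.038],
    [-0.0085,-0.003,0.061],
    [-0.02,-0.003,0.07],
    [-0.032,-0.003,0.078],
    [-0.044,-0.003,0.085],
    [-0.044,-0.003,0.085],
    [-0.044,-0.003,0.085],
  ],
  angular=[
    [0,2,0],
    [0,5,0],
    [0,7.5,0],
    [0,11,0.2],
    [0,14.5,0.3],
    [0,17.5,0.3],
    [0,17.5,0.3],
    [0,17.5,0.3],
  ],
)

```text
clock: 15.85
position: [0.4604, 0.2394, 0.4038]
orientation: [0.01, -0.237, 0.971, 0.001]
wrist_force: [-0.3, 0.1, -4.2]
gripper_width: 0.0197
```

Run:
```python
from pour import *
t=shot('scene','s11.png');im=cv2.imread('pics/s11.png')[40:240,220:420];cv2.imwrite('pics/s11c.png',cv2.resize(im,None,fx=3,fy=3,interpolation=cv2.INTER_CUBIC))
for lb,lz,a in((.05,.15,-5),(.05,.14,-10),(.05,.13,-15),(.05,.125,-20),(.05,.12,-25),(.05,.12,-30),(.05,.12,-35),(.05,.12,-40),(.05,.12,-45)):
    P,Rt=pose(lb,lz,a);print(lb,lz,a,P.round(3));delta(P,Rt)
```

```text
[0.46043402 0.23943258 0.40378479] 15.85 [-0.31946829  0.11969878 -4.21945367] [ 0.42  0.29  1.9  -0.    0.93 -1.63]
0.05 0.15 -5 [0.48  0.249 0.403]
T [-0.0223, -0.0001, 0.0022] A [-0.11, 4.97, -0.03] rows 0.5 0.7
0.05 0.14 -10 [0.499 0.26  0.397]
T [-0.0444, -0.0001, 0.0076] A [-0.11, 9.97, -0.03] rows 1.1 1.4
0.05 0.13 -15 [0.519 0.27  0.391]
T [-0.0669, -0.0, 0.0151] A [-0.11, 14.97, -0.04] rows 1.6 2.1
0.05 0.125 -20 [0.54  0.281 0.387]
T [-0.0896, -0.0, 0.0195] A [-0.11, 19.97, -0.04] rows 2.2 2.8
0.05 0.12 -25 [0.56  0.291 0.381]
T [-0.1123, 0.0, 0.0259] A [-0.11, 24.97, -0.05] rows 2.8 3.5
0.05 0.12 -30 [0.58  0.302 0.378]
T [-0.1349, 0.0, 0.0293] A [-0.1, 29.97, -0.05] rows 3.3 4.2
0.05 0.12 -35 [0.6   0.312 0.373]
T [-0.157, 0.0, 0.0346] A [-0.1, 34.97, -0.06] rows 3.9 4.9
0.05 0.12 -40 [0.619 0.322 0.366]
T [-0.1787, 0.0001, 0.0419] A [-0.1, 39.97, -0.06] rows 4.4 5.6
0.05 0.12 -45 [0.638 0.332 0.357]
T [-0.1996, 0.0001, 0.051] A [-0.1, 44.97, -0.07] rows 4.9 6.3
```

View pics/s11c.png

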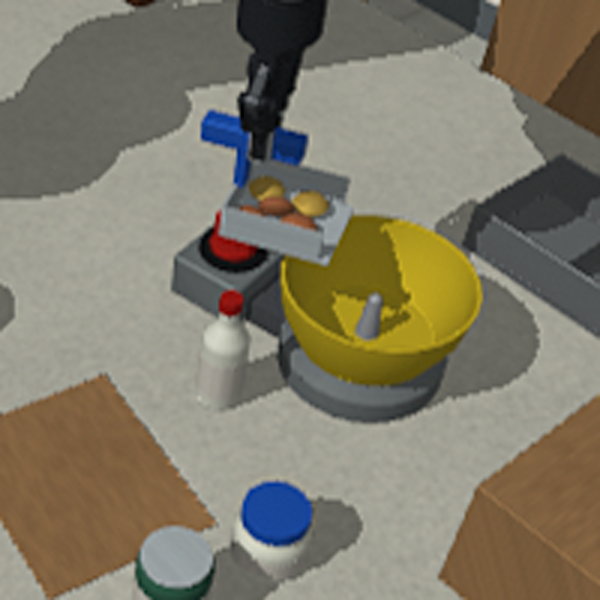

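Scoop level with its lip inside the rim. Pour.

Request:
move_arm(
  gripper=[0,0,0,0,0,0,0,0],
  translation=[
    [-0.022,0,0.002],
    [-0.044,0,0.0075],
    [-0.067,0,0.015],
    [-0.09,0,0.0195],
    [-0.101,0,0.0225],
    [-0.112,0,0.026],
    [-0.1235,0,0.0275],
    [-0.135,0,0.029],
  ],
  angular=[
    [0,5,0],
    [0,10,0],
    [0,15,0],
    [0,20,0],
    [0,22.5,0],
    [0,25,0],
    [0,27.5,0],
    [0,30,0],
  ],
)

```text
clock: 16.57
position: [0.58, 0.3013, 0.3781]
orientation: [-0.242, -0.229, 0.941, -0.061]
wrist_force: [-0.4, 0.8, -2.1]
gripper_width: 0.0202
```

Run:
```python
from pour import *
t=shot('scene','s12.png');im=cv2.imread('pics/s12.png')[40:240,220:420];cv2.imwrite('pics/s12c.png',cv2.resize(im,None,fx=3,fy=3,interpolation=cv2.INTER_CUBIC))
for lb,lz,a in((.05,.12,-35),(.05,.12,-40),(.05,.12,-45),(.05,.12,-50)):
    P,Rt=pose(lb,lz,a);print(lb,lz,a,P.round(3));delta(P,Rt)
```

```text
[0.57995217 0.30132257 0.37807104] 16.5667 [-0.39530017  0.77277317 -2.0656728 ] [ 0.44  0.67  1.39 -0.02  1.59 -1.6 ]
0.05 0.12 -35 [0.6   0.312 0.373]
T [-0.0205, 0.0004, -0.0062] A [-0.15, 4.74, -0.16] rows 0.5 0.7
0.05 0.12 -40 [0.619 0.322 0.366]
T [-0.0428, 0.0004, -0.0108] A [-0.14, 9.74, -0.17] rows 1.1 1.4
0.05 0.12 -45 [0.638 0.332 0.357]
T [-0.0655, 0.0005, -0.0135] A [-0.14, 14.74, -0.18] rows 1.6 2.1
0.05 0.12 -50 [0.656 0.341 0.347]
T [-0.0883, 0.0005, -0.0141] A [-0.13, 19.74, -0.18] rows 2.1 2.8
```

View pics/s12c.png

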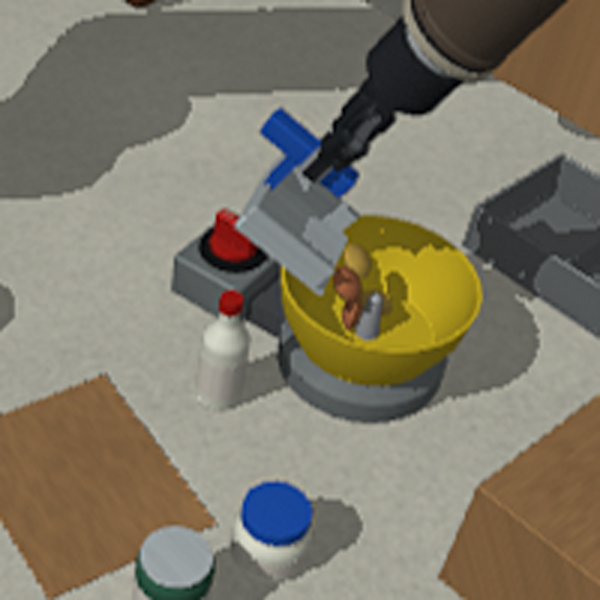

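Medallions are sliding into the bowl at (350,290). Steepen a bit and settle.

Request:
move_arm(
  gripper=[0,0,0,0,0,0,0,0],
  translation=[
    [-0.02,0,-0.006],
    [-0.043,0,-0.011],
    [-0.065,0,-0.0135],
    [-0.065,0,-0.0135],
    [-0.065,0,-0.0135],
    [-0.065,0,-0.0135],
    [-0.065,0,-0.0135],
    [-0.065,0,-0.0135],
  ],
  angular=[
    [0,5,0],
    [0,10,0],
    [0,15,0],
    [0,15,0],
    [0,15,0],
    [0,15,0],
    [0,15,0],
    [0,15,0],
  ],
)

```text
clock: 17.28
position: [0.637, 0.3307, 0.3596]
orientation: [-0.362, -0.219, 0.901, -0.09]
wrist_force: [0.0, -0.8, -0.4]
gripper_width: 0.0199
```

Run:
```python
from pour import *
t=shot('scene','s13.png');im=cv2.imread('pics/s13.png')[40:240,220:420];cv2.imwrite('pics/s13c.png',cv2.resize(im,None,fx=3,fy=3,interpolation=cv2.INTER_CUBIC))
for lb,lz,a in((.05,.15,-30),(.07,.20,-10),(.09,.24,0),):
    P,Rt=pose(lb,lz,a);print(lb,lz,a,P.round(3));delta(P,Rt)
```

```text
[0.63696021 0.33073479 0.35962534] 17.2833 [ 0.01930507 -0.82111568 -0.39352971] [ 0.44  0.87  1.09 -0.03  1.94 -1.6 ]
0.05 0.15 -30 [0.58  0.302 0.408]
T [0.0796, 0.0002, 0.0098] A [-0.15, -15.09, -0.19] rows 1.9 2.1
0.07 0.2 -10 [0.482 0.25  0.457]
T [0.194, -0.0001, 0.0507] A [-0.18, -35.09, -0.17] rows 4.8 4.9
0.09 0.24 0 [0.425 0.221 0.486]
T [0.2596, -0.0003, 0.0748] A [-0.2, -45.09, -0.15] rows 6.5 6.3
```

View pics/s13c.png

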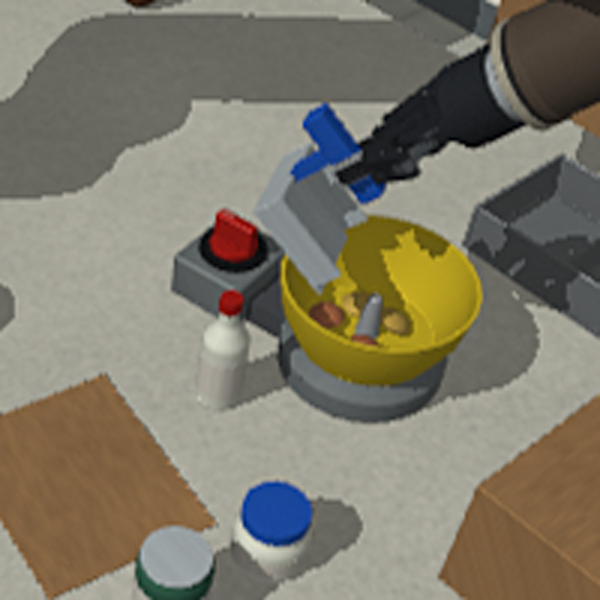

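Four visible in the bowl; wrist force matches an empty scoop. Raise and level the scoop, then look in the bowl.

Request:
move_arm(
  gripper=[0,0,0,0,0,0,0,0],
  translation=[
    [0.04,0,0.003],
    [0.08,0,0.01],
    [0.118,0,0.022],
    [0.157,0,0.037],
    [0.194,0,0.051],
    [0.227,0,0.063],
    [0.26,0,0.075],
    [0.26,0,0.075],
  ],
  angular=[
    [0,-7,0],
    [0,-14,0],
    [0,-21,0],
    [0,-28,0],
    [0,-35,0],
    [0,-40,0],
    [0,-45,0],
    [0,-45,0],
  ],
)

```text
clock: 18.0
position: [0.4184, 0.2182, 0.4896]
orientation: [0.015, -0.237, 0.971, 0.001]
wrist_force: [0.2, 0.9, -0.5]
gripper_width: 0.0202
```

Run:
```python
from h import *
p,r,o=cur();print(p,o['clock'],o['wrist_force'],o['q'].round(2))
t=shot('scene','s14.png');a=cv2.imread('pics/s14.png')[40:240,220:420]
t=shot('top','t14.png');b=cv2.imread('pics/t14.png')[140:280,70:210]
cv2.imwrite('pics/s14c.png',np.hstack([cv2.resize(a,(400,400),interpolation=cv2.INTER_CUBIC),cv2.resize(b,(400,400),interpolation=cv2.INTER_CUBIC)]))
P,Rt=tcp_for([.531,-.0191,.12],-19.6,0);print(P);delta(P,Rt)
```

```text
[0.41842274 0.21823331 0.48955738] 18.0 [ 0.24665142  0.89157971 -0.47494191] [ 0.42  0.13  1.89 -0.    1.09 -1.63]
[ 0.49802799 -0.0073592   0.3656    ]
T [0.0408, -0.2361, 0.1224] A [0.82, 0.25, 47.02] rows 6.5 6.6
```

View pics/s14c.png

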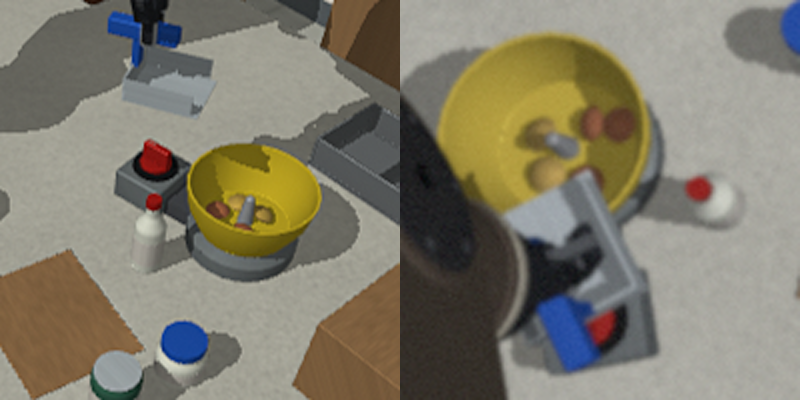

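Top crop shows all five in the bowl (540,130), (593,122), (620,122), (545,175), (585,183) and an empty scoop. Return the scoop.

Request:
move_arm(
  gripper=[0,0,0,0,0,0,0,0],
  translation=[
    [0.006,-0.035,0],
    [0.013,-0.075,0],
    [0.02,-0.116,0],
    [0.027,-0.157,0.01],
    [0.034,-0.197,0.04],
    [0.041,-0.236,0.08],
    [0.041,-0.236,0.115],
    [0.041,-0.236,0.122],
  ],
  angular=[
    [0,0,7],
    [0.1,0,14],
    [0.3,0.1,21],
    [0.4,0.1,28],
    [0.6,0.2,35],
    [0.7,0.2,42],
    [0.8,0.2,47],
    [0.8,0.2,47],
  ],
)

```text
clock: 18.77
position: [0.4983, -0.0097, 0.362]
orientation: [0.009, 0.174, 0.985, -0.002]
wrist_force: [-1.7, -0.2, -2.4]
gripper_width: 0.0203
```

Run:
```python
from h import *
p,r,o=cur();print(p,o['clock'],o['wrist_force'])
q=shot('wrist','w15.png');C=cloud(q);z=C[...,2];ok=q['range_z']>0
hsv=cv2.cvtColor(q['img'],cv2.COLOR_RGB2HSV)
bl=ok&(hsv[...,0]>100)&(hsv[...,0]<125)&(hsv[...,1]>120)&(np.abs(z-(p[2]-.148))<.015)&(np.hypot(C[...,0]-p[0],C[...,1]-p[1])<.1)
P=C[bl];A=np.c_[P[:,:2],np.ones(len(P))];print(len(P),np.linalg.lstsq(A,P[:,2],rcond=None)[0],P.mean(0),cv2.minAreaRect(P[:,:2].astype(np.float32)))
P,Rt=tcp_for([.531,-.0191,.004],-19.6,0);print(P);delta(P,Rt)
```

```text
[ 0.49831628 -0.00972814  0.36201218] 18.7667 [-1.70504763 -0.24169811 -2.4273341 ]
9231 [ 0.02249077 -0.00565637  0.20240472] [ 0.48450866 -0.00391478  0.21332384] ((0.4916786849498749, -0.006579156965017319), (0.02198905311524868, 0.10059209167957306), 69.84343719482422)
[ 0.49802799 -0.0073592   0.2496    ]
T [0.0017, 0.0021, 0.1101] A [-0.11, -0.39, -0.2] rows 2.6 0.1
```

View pics/w15.png

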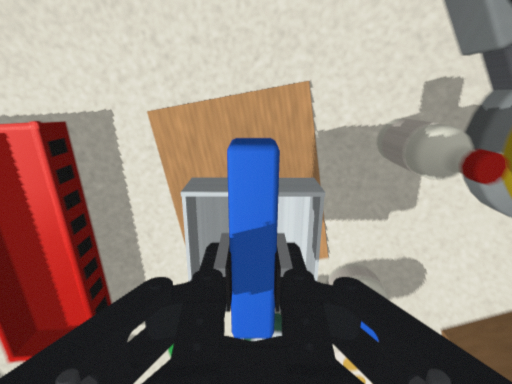

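Request:
move_arm(
  gripper=[0,0,0,0,0,0,0,0],
  translation=[
    [-0.003,0.002,0.03],
    [-0.003,0.002,0.06],
    [-0.003,0.002,0.085],
    [-0.003,0.002,0.1],
    [-0.003,0.002,0.106],
    [-0.003,0.002,0.11],
    [-0.003,0.002,0.112],
    [-0.003,0.002,0.112],
  ],
  angular=[
    [0,1.3,0],
    [0,1.3,0],
    [0,1.3,0],
    [0,1.3,0],
    [0,1.3,0],
    [0,1.3,0],
    [0,1.3,0],
    [0,1.3,0],
  ],
)

```text
clock: 19.48
position: [0.503, -0.0088, 0.2491]
orientation: [-0.004, 0.172, 0.985, -0.0]
wrist_force: [-4.6, 0.7, 8.6]
gripper_width: 0.0203
```

```bash
cat > hs.py <<'E'
from h import *
p,r,o=cur();print(p,o['clock'],o['wrist_force'],o['torque'])
q=shot('wrist','w16.png');C=cloud(q);z=C[...,2];ok=q['range_z']>0
hsv=cv2.cvtColor(q['img'],cv2.COLOR_RGB2HSV)
bl=ok&(hsv[...,0]>100)&(hsv[...,0]<125)&(hsv[...,1]>120)&(np.abs(z-.101)<.02)&(np.hypot(C[...,0]-.4886,C[...,1]+.004)<.1)
P=C[bl];A=np.c_[P[:,:2],np.ones(len(P))];print(len(P),np.linalg.lstsq(A,P[:,2],rcond=None)[0],P.mean(0),np.median(P[:,2]),cv2.minAreaRect(P[:,:2].astype(np.float32)))
E
python3 hs.py
```

```text
[ 0.50303403 -0.00882972  0.24910943] 19.4833 [-4.62158066  0.65806486  8.58351146] [0.00731791 0.2310949  0.06818007]
9263 [ 0.00811129 -0.00135991  0.09679419] [ 0.48537    -0.00192997  0.10073379] 0.10093904333971433 ((0.49212583899497986, -0.004323482513427734), (0.021945584565401077, 0.0995224118232727), 70.29463958740234)
```

Contact with the sheet (8.6 N), handle height 0.101 as at the start. Release, raise.

Request:
move_arm(
  gripper=[15,40,70,100,100,100,100,100],
  translation=[
    [0,0,0],
    [0,0,0],
    [0,0,0],
    [0,0,0],
    [0,0,0],
    [0,0,-0.02],
    [0,0,-0.05],
    [0,0,-0.09],
  ],
  angular=[
    [0,0,0],
    [0,0,0],
    [0,0,0],
    [0,0,0],
    [0,0,0],
    [0,0,0],
    [0,0,0],
    [0,0,0],
  ],
)

```text
clock: 20.2
position: [0.5029, -0.0089, 0.3385]
orientation: [-0.006, 0.172, 0.985, -0.0]
wrist_force: [1.6, -0.3, -0.2]
gripper_width: 0.0856
```

Request:
move_arm(
  gripper=[100,100,100,100,100,100,100,100],
  translation=[
    [0.03,0,-0.04],
    [0.03,0,-0.08],
    [0.03,0,-0.11],
    [0.03,-0.02,-0.11],
    [0.03,-0.06,-0.11],
    [0.03,-0.1,-0.11],
    [0.03,-0.14,-0.11],
    [0.03,-0.14,-0.11],
  ],
  angular=[
    [0,0,0],
    [0,0,0],
    [0,0,0],
    [0,0,0],
    [0,0,0],
    [0,0,0],
    [0,0,0],
    [0,0,0],
  ],
)

```text
clock: 20.87
position: [0.4266, -0.1354, 0.4494]
orientation: [-0.006, 0.173, 0.985, -0.001]
wrist_force: [1.1, 0.1, 0.9]
gripper_width: 0.0852
```

Run:
```python
from h import *
p,r,o=cur();print(p,o['clock'],o['wrist_force'])
C0=np.load('top_cloud.npy')
t=shot('top','t17.png');s=shot('scene','s17.png');C=cloud(t);z=C[...,2];hsv=cv2.cvtColor(t['img'],cv2.COLOR_RGB2HSV);ok=t['range_z']>0;rc=np.mgrid[:384,:512]
blue=(hsv[...,0]>100)&(hsv[...,0]<125)&(hsv[...,1]>120)&(z>.085)&(z<.115)&ok&(np.abs(rc[0]-215)<40)&(np.abs(rc[1]-238)<30)
P=C[blue];print(blue.sum(),P.mean(0),np.percentile(P[:,2],[2,50,98]),cv2.minAreaRect(P[:,:2].astype(np.float32)))
w=(np.abs(rc[0]-250)<25)&(np.abs(rc[1]-135)<25)&(z>.088)&(z<.12)&ok
P=C[w][:,:2];u,sv,v=np.linalg.svd(P-P.mean(0),full_matrices=False);print('dial bar',len(P),np.degrees(np.arctan2(v[0,1],v[0,0])))
```

```text
[ 0.42660682 -0.13543714  0.44940633] 20.8667 [1.05296921 0.09845166 0.92439113]
270 [ 0.49109767 -0.00532971  0.10105421] [0.09692127 0.1010506  0.10484418] ((0.4917314350605011, -0.004991656169295311), (0.020813340321183205, 0.09584935754537582), 69.93315887451172)
dial bar 113 -168.853915793867
```

View pics/t17.png

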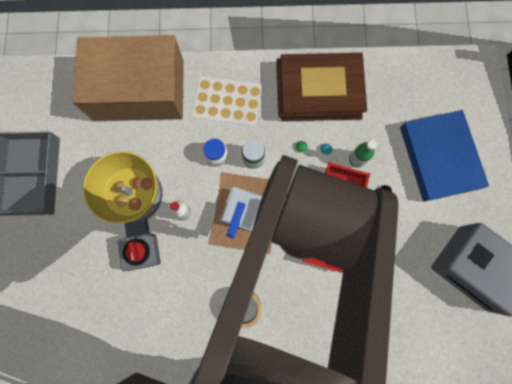

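View pics/s17.png

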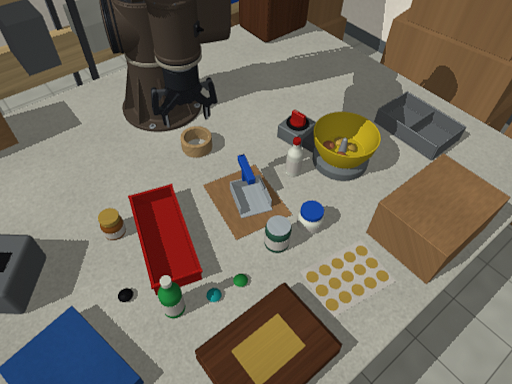

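Basket is empty, medallions in the bowl (130,192 in the top view), scoop flat on the sheet (237,215), bystanders in place, dial bar at ≈11° (box axis 10.2°). Hand in.

```bash
python3 -c "
from plant import bot
print(bot.observe()['dq'].round(4)); print(bot.job_done())"
```

```text
[ 0.0546  0.0054 -0.0022  0.0083  0.0006  0.0192]
the job is handed in; nothing more can be done
None
```

I finished the task and handed it in at about 21 s of the 72 s limit; the system gives no verdict, so what follows rests on my own checks.

- **Dial:** I turned it anticlockwise until the torque jumped to 0.73 N m against about 0.03 N m of friction. Its bar then lay parallel to the control box, at 10.1°. At the end the top camera read about 11° against a box axis of 10.2°, so the two agree within measuring noise.
- **Medallions:** I scooped all five in one pass and poured them into the bowl. The top view showed five in the bowl, and the last scene picture showed an empty basket. The side view alone showed only four at first, with the fifth out of view. The fingers held only the handle.
- **Scoop:** It is back on its sheet within about 5 mm of where it started. Its handle top is at 0.101 m, as at the start. Just before release it was tilted about 0.5°.
- **Other things:** In the last pictures the bystanders look unmoved. I compared them by eye and did not measure their positions again. The gripper is open and clear of everything.

One reading was not quite clean: at hand-in joint 1 still showed about 0.05 rad/s of settling motion, well away from any object.

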